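Shut the sample drawer, then present the notched glass plate label up

ROBOT

A 6-joint arm with a two-finger parallel gripper is mounted at the origin on the work surface. World frame = base frame: x ahead of the robot, y to its left, z up, the work surface at z = 0. Lengths are in m, angles in rad, forces in N, time in s.
With the tool pointing down it reaches from about 0.35 to 0.975 m from the base axis. Payload 4.9 kg.
Tool frame: the origin (TCP) lies on the centre line of the jaws, within the pads' length; the fingertips stand 14 mm ahead of it and the grasp point (between the pads) lies 5 mm behind it; y points along the fingers, z is the direction in which the jaws open and shut, and the axes are right-handed (so a half turn about y gives the same grasp; the last joint's range is limited). The gripper opens to 85 mm and grips with 20 to 120 N. Pads are 22 mm wide; open, the fingers measure 114 mm over their backs; the gripper's body (76 mm by 85 mm) begins 54 mm behind the grasp point. The pads swing forward as they close: fully open they stand 13 mm farther back than shut.
Start: joints at [-0.119, 0.053, 1.613, -0, 1.476, -0.119], TCP at [0.625, 0, 0.225] pointing down, gripper open.
Joint ranges: [-3.01, 3.01], [-1.01, 2.22], [0.06, 2.58], [-1.02, 4.17], [0.09, 2.62], [-3.14, 3.14]. Speed limits (rad/s): [2.57, 2.57, 3.14, 3.14, 3.14, 3.14].

INTERFACE

Orientations are given as a rotation vector (axis times angle).
In Python, from station import ctrl gives the robot as it stands.
- The arm moves only by the tool servo_tool, never from a script. Its arguments are lists of equal length, an entry for each row: "delta_pos": the shift along the tool's x, y, z in m, a list of three; "dr": the turn, a rotation vector about the tool's x, y, z in degrees, a list of three; "grip": the opening, from 0 (shut) to 1 (fully open). In form: {"delta_pos": [[x, y, z], ...], "dr": [[rx, ry, rz], ...], "grip": [grip, ...]}. A call has 1 to 5 rows; each row shifts and turns the pose as measured when the row begins, along the tool's axes as they then stand; what a row does not reach is not made up. A row lasts 1/8 s, in which the tool goes at most 62.5 mm and 10.7 degrees, less where a joint would pass 70% of its speed; a pose out of reach is approached as far as the arm can. A call is refused whole if a number of a shift passes 0.0625 or a number of a turn 10.7, either way. A call with a gripper value outside its range is refused whole. The fingers move at their own pace and stop on an object; "grip_force" is the grip in N (left out, the last holds). Time passes only in rows, so rows that do not move let the fingers close. It gives the time, the measured TCP pose, the force and the opening at its end, in the units of the state.
- ctrl.get_obs(): the state, without advancing time (a new reading comes with each control period).
- ctrl.get_image(name): name is "scene" or "side" or "wrist"; returns the picture (420x560x3 uint8, red, green, blue); there is no depth.
- ctrl.camera_params(name): a dict with "fovy" (degrees; the focal length in pixels is half the picture's height over the tangent of half this angle, whatever the lens; pixels are square), "cx", "cy" (the principal point, pixels), "eye" and "rotation" of the camera in the world. Camera axes: x right, y down, z forward; pixel columns grow to the right and rows downward; lengths in m; the calibration is good to about 2 mm. A picture is of the moment at which its call begins: read the wrist's pose just before it. camera_params takes no time and is no camera call; for the wrist camera it gives the pose at the moment of the call.
- ctrl.finish_job(): hands the job in, once; it reports no verdict.
Trained networks look in the newest picture that a camera, given by its name, has taken for a name from the list of things; names that differ only in an ending like _2 or _b are one class to them, and where a whole thing is asked for, a point or a joint stands for the part that bears it (a point fixed in the world has none). Each returns a list of dicts, best first, with "score" (0 to 1); they miss things now and then, are a little off and sometimes report something else, mostly with a low value. They report only what shows in the picture. A call takes as long as a camera call. They do not tell look-alikes from the thing itself.
- ctrl.masks_of(camera, label): "pixels" (420x560 bool, what is visible of it) and "extent" ([left, top, right, bottom] in pixels, round what is visible of it).
The state is a dict: "t": time; "q": joint angles; "dq": joint speeds; "effort": joint torques, N m; "tool_pos": TCP position; "tool_rot": TCP orientation; "contact_force": force on the tool from outside, world axes, zero at the start; "wrist_torque": the same for the moment, N m; "opening": finger opening in m.
Only numpy, scipy, OpenCV 4.12 (cv2) and the standard library are available. Lean on these libraries where they do the work, as an engineer would, in place of code of your own. Each camera call takes 0.05 s, during which the arm holds its last target.

TASK

The sample jar is loaded: push the grey drawer of the small white cabinet fully shut, then take that sample's glass plate, the one with the frosted end and the cut corner, out of the blue rack by its clear part, fingers off the frosted end. Hold it up about 20 cm above the black reading pad with the label over the middle of the pad and the label face tipped up by about 45 degrees, so that it can be read from above; the notched corner tells which end is frosted and so which face bears the label. Finish while still holding it there steadily, with the drawer still shut; leave the jars, the bottle and the two plain plates where they are.

Things in the scene. Friction and masses are not known exactly. Their poses are not given: they have to be found in the camera images.
- archive_drawer0 (a joint): how far the drawer is open, m: 0 fully shut, 0.03 to 0.085 at the start; it slides stiffly (about 1 N of friction) and stays where it is left
- archive_drawer0_handle (a point): middle of the drawer's horizontal bar handle (steel bar 80 mm long, parallel to the drawer front, its axis 35 mm out from the front, 62 mm above the table); moves with the drawer. There is free space in front of it
- archive: small white fixed cabinet, 170 (x) x 160 (y) x 100 mm high, one grey-fronted drawer holding a white jar; origin at the centre of its underside. The drawer opens along the cabinet's own -x and is shut by pushing along its +x; shut, the handle lies 120 mm from the origin along -x
- rack: blue plastic rack fixed to the table, 130 x 130 mm, base 10 mm thick, set any way round; origin at the centre of its underside. Three plates stand in slots parallel to its x, at y = -45, 0, +45 mm, between ribs 28 mm high (above the table) at 26 to 60 mm from the plate's middle; no ribs at the middle. Plates lift straight up out
- plate: the sample's glass plate, 120 long (x), 8 thick (y), 55 mm high (z), 120 g, standing on a long edge, top 65 mm above the table. Origin: middle of the lower edge. Clear greenish; frosted white from x = 26 to 60 mm, with a 12 mm square notch in that end's upper corner (always on top). The label is on that end\'s +y face: with the notched end pointing away from you it is the left face
- label (a point): centre of the label (white paper, green band, dark bars): at x = 43, y = 4, z = 23.5 mm of the plate's frame
- plate_mid (a point): middle of the plate, at z = 27.5 mm of its frame
- blank1: plain clear greenish glass plate, 120 x 8 x 55 mm, no frosting, no notch, standing in another slot; leave it
- blank2: a second plain plate like blank1, in the remaining slot; leave it
- pad: flat black reading pad with a green border, 130 x 130 x 3 mm, fixed to the table; origin at the centre of its underside
- jar1: white lidded jar, 58 mm across, 48 mm high, standing loose; origin at the centre of its underside; leave it
- jar2: another such jar
- jar3: another such jar
- wash: white bottle with a blue cap, 64 mm across, 170 mm high, loose; origin at the centre of its underside; leave it
Things that resemble listed ones, but are neither listed nor needed, are in the scene too. Of the things that look like the rack, take the one that is nearest to the robot's base at the start.

How it is judged:
By the outcome, as a careful person would: the job done as asked, in the order asked, and still so for the second after the job is handed in, while the arm keeps its last pose, push and grip.
It also fails if it takes over 54 s, if anything falls off the work surface, if the arm or the gripper's body presses on something with over 40 N, if the wrist force passes 120 N, or if a joint passes its speed limit or range.

## Working session

There is one attempt and no reset: what is moved stays moved. The work goes in short steps, Python scripts to look and compute and a tool call to move; the robot and the scene stay as the last step left them, time stands still between calls to the robot, and variables do not carry over. Pictures are saved under pics/ and viewed, and the job is handed in when it is done.

Besides the shell and the picture viewer there is one more tool, called after "Call:" by a JSON object that holds its "name" and its "arguments", one argument or row to a line. servo_tool: Moves the arm, as the interface text tells. Its arguments: {"type":"object","properties":{"delta_pos":{"type":"array","items":{"type":"array","items":{"type":"number"}}},"dr":{"type":"array","items":{"type":"array","items":{"type":"number"}}},"grip":{"type":"array","items":{"type":"number"}},"grip_force":{"type":"number"}},"required":["delta_pos","dr","grip"]}

```bash
ls; mkdir -p pics; cat > h.py <<'E'
import numpy as np,cv2
from station import ctrl
from scipy.spatial.transform import Rotation as R
def save(n,im): cv2.imwrite('pics/'+n+'.png',im[:,:,::-1])
def cam(n):
    p=ctrl.camera_params(n); f=210/np.tan(np.radians(p['fovy'])/2)
    return f,p['cx'],p['cy'],np.array(p['eye']),np.array(p['rotation'])
def proj(c,P):
    f,cx,cy,e,Rm=c; q=(np.atleast_2d(P)-e)@Rm
    return np.c_[cx+f*q[:,0]/q[:,2],cy+f*q[:,1]/q[:,2]]
def unproj(c,uv,z):
    f,cx,cy,e,Rm=c; uv=np.atleast_2d(uv)
    d=np.c_[(uv[:,0]-cx)/f,(uv[:,1]-cy)/f,np.ones(len(uv))]@Rm.T
    return e+d*((z-e[2])/d[:,2])[:,None]
E
python3 - <<'E'
from h import *
np.set_printoptions(precision=4,suppress=True)
print(ctrl.get_obs())
for n in ['scene','side','wrist']:
    save(n+'0',ctrl.get_image(n)); p=ctrl.camera_params(n); print(n,p)
E
```

```text
pics
{'t': 0.0, 'q': array([-0.119 ,  0.0533,  1.6143, -0.    ,  1.476 , -0.119 ]), 'dq': array([-0.    ,  0.0002, -0.0003,  0.001 ,  0.0007, -0.0003]), 'effort': array([  0.0003, -39.367 , -37.0176,  -0.0002,   0.0069,  -0.    ]), 'tool_pos': array([0.6244, 0.0001, 0.2234]), 'tool_rot': array([-1.2105,  1.2108, -1.2081]), 'contact_force': array([ 0.248 ,  0.4213, -0.4784]), 'wrist_torque': array([ 0.0466, -0.0024,  0.0051]), 'opening': 0.08557549535839555}
scene {'fovy': 47.16015426038841, 'cx': 271.0171152210753, 'cy': 205.67296861465763, 'eye': array([1.5192, 0.0304, 1.3166]), 'rotation': array([-1.7001, -1.9837,  0.6727])}
side {'fovy': 55.638099125793275, 'cx': 277.90024103205525, 'cy': 212.1078762475404, 'eye': array([ 0.4105, -0.7342,  0.7981]), 'rotation': array([-2.3819,  0.2795, -0.0938])}
wrist {'fovy': 71.22796352196538, 'cx': 274.44475267366755, 'cy': 207.91961036090947, 'eye': array([0.6259, 0.0685, 0.3721]), 'rotation': array([ 2.8699,  0.0002, -0.0044])}
```

View pics/scene0.png

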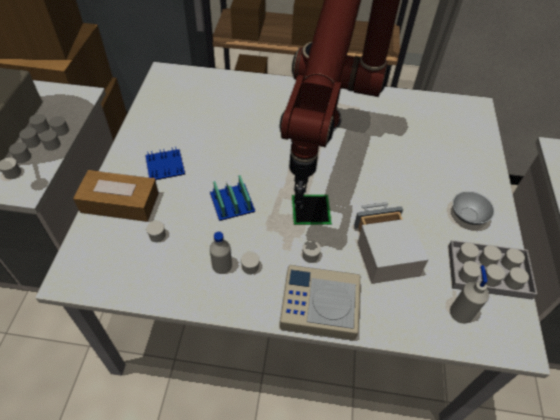

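View pics/side0.png

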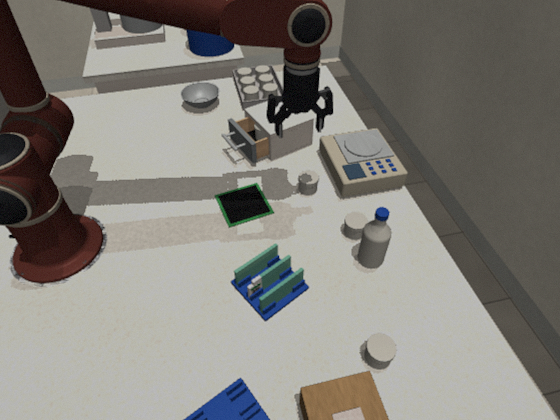

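View pics/wrist0.png

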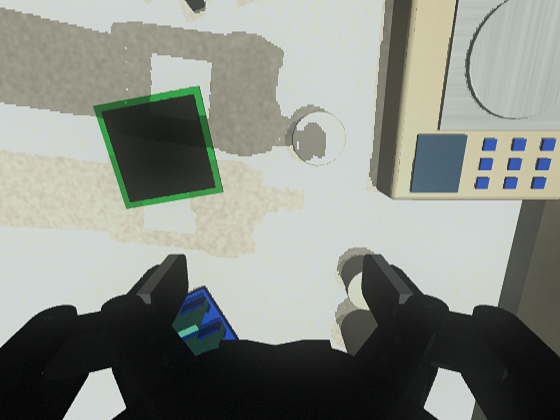

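```bash
sed -i 's/np.array(p\[.rotation.\])$/R.from_rotvec(p["rotation"]).as_matrix()/' h.py; python3 - <<'E'
from h import *
np.set_printoptions(precision=3,suppress=True)
for n in ['scene','side','wrist']:
  for l in ['rack','plate','archive','pad','archive_drawer0_handle']:
    for m in ctrl.masks_of(n,l): print(n,l,round(m['score'],2),m['extent'],m['pixels'].sum())
print(ctrl.get_obs()['t'])
E
```

```text
scene rack 0.68 [147.3, 148.4, 186.9, 179.9] 970
scene rack 0.6 [212.9, 182.7, 254.3, 219.9] 873
scene rack 0.41 [305.0, 241.4, 319.0, 263.2] 338
scene rack 0.31 [227.0, 180.9, 239.4, 211.8] 140
scene archive 0.91 [355.8, 200.6, 429.1, 287.8] 4172
scene pad 0.87 [291.6, 192.7, 334.0, 225.5] 995
scene archive_drawer0_handle 0.94 [354.3, 201.3, 404.3, 230.1] 864
side rack 0.92 [230.6, 256.9, 308.1, 322.3] 1269
side rack 0.88 [189.2, 381.7, 268.7, 418.8] 1859
side plate 0.92 [247.3, 254.5, 291.5, 298.1] 664
side archive 0.8 [224.0, 100.7, 313.3, 163.3] 3170
side pad 0.92 [212.5, 180.7, 272.6, 229.5] 1625
side archive_drawer0_handle 0.72 [223.0, 118.2, 268.4, 163.7] 1313
wrist rack 0.65 [178.6, 286.6, 240.4, 340.1] 1350
wrist rack 0.16 [340.7, 308.5, 375.2, 355.9] 1097
wrist plate 0.89 [184.4, 323.0, 225.4, 354.5] 551
wrist plate 0.31 [170.7, 300.1, 205.0, 338.7] 665
wrist archive 0.64 [183.6, 0.0, 202.9, 9.6] 139
wrist pad 0.76 [93.9, 84.8, 225.9, 207.5] 11304
0.9
```

```bash
python3 - <<'E'
import cv2,numpy as np
s=cv2.imread('pics/side0.png');c=cv2.imread('pics/scene0.png')
z=lambda i,x0,y0,w,h,k:cv2.resize(i[y0:y0+h,x0:x0+w],None,fx=k,fy=k,interpolation=cv2.INTER_CUBIC)
cv2.imwrite('pics/c1.png',z(s,210,235,120,95,6))
cv2.imwrite('pics/c2.png',z(s,210,90,130,100,6))
cv2.imwrite('pics/c3.png',z(c,345,190,95,95,6))
cv2.imwrite('pics/c4.png',z(c,200,170,65,60,9))
E
```

```text
(no output)
```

View pics/c1.png

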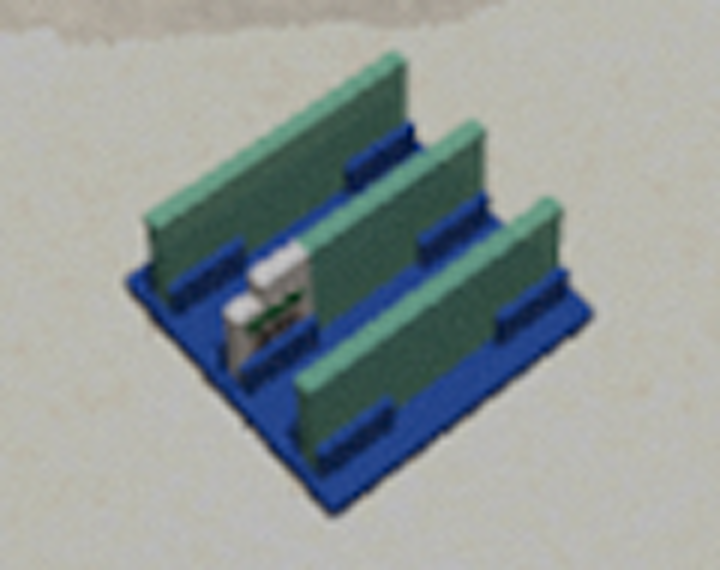

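View pics/c2.png

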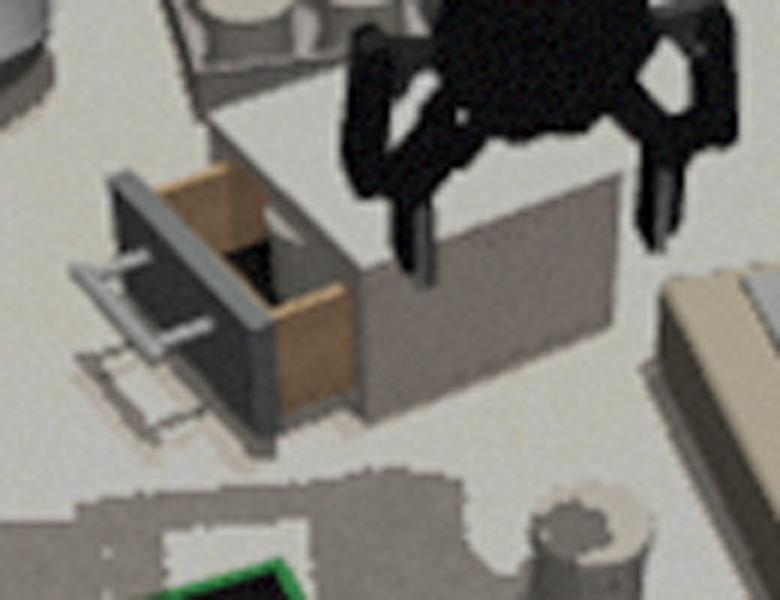

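View pics/c3.png

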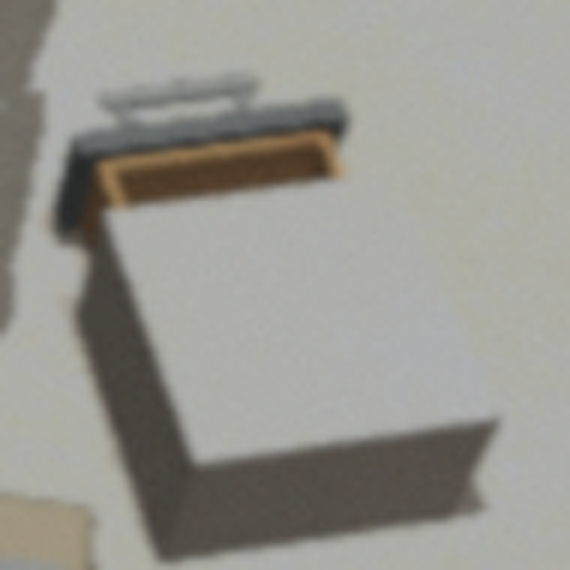

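View pics/c4.png

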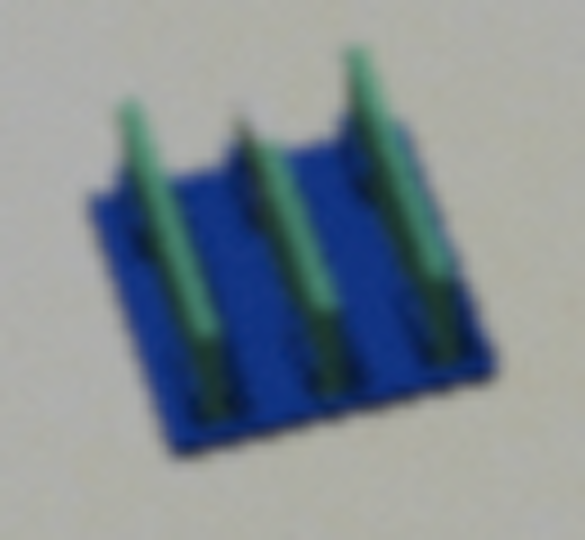

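```bash
cat > fit.py <<'E'
from h import *
from scipy.optimize import least_squares
np.set_printoptions(precision=4,suppress=True)
C={n:cam(n) for n in ['scene','side']}
def T(p,L): 
    c,s=np.cos(p[2]),np.sin(p[2]); L=np.atleast_2d(np.array(L,float)); return np.c_[p[0]+c*L[:,0]-s*L[:,1],p[1]+s*L[:,0]+c*L[:,1],L[:,2]]
def fit(obs,p0):
    def r(p): return np.concatenate([ (proj(C[n],T(p,L))-uv).ravel() for n,L,uv in obs])
    s=least_squares(r,p0,loss='soft_l1'); print(s.x,'yawdeg',np.degrees(s.x[2]),'res px',r(s.x)); return s.x
if __name__=='__main__':
    for n,uv in [('side',(231.3,281.7)),('side',(265.5,319.7)),('side',(308.7,287)),('scene',(210.2,191.7)),('scene',(219.8,220)),('scene',(255.2,211.3)),('scene',(245,183.6)),('scene',(165,164)),('side',(229,401))]: print(n,uv,unproj(C[n],uv,.01)[0,:2])
    for uv in [(270.3,134.7),(313.3,119.2),(244.7,109.7)]: print('cab',unproj(C['side'],uv,.1)[0,:2])
    for n,uv in [('side',(222.5,134.7)),('side',(235.8,149.2)),('scene',(362.5,206.7)),('scene',(387.5,204.2))]: print('handle',n,unproj(C[n],uv,.062)[0,:2])
    for n in C:
        m=max(ctrl.masks_of(n,'pad'),key=lambda m:m['score'])['pixels'].astype(np.uint8)
        k=max(cv2.findContours(m,0,2)[0],key=cv2.contourArea)
        b=cv2.boxPoints(cv2.minAreaRect(k)); ap=cv2.approxPolyDP(cv2.convexHull(k),5,True)[:,0]
        P=unproj(C[n],ap,.003)[:,:2];print('pad',n,ap.tolist(),P,P.mean(0))
E
python3 fit.py
```

```text
side (231.3, 281.7) [ 0.4119 -0.2123]
side (265.5, 319.7) [ 0.4694 -0.325 ]
side (308.7, 287) [ 0.5827 -0.2681]
scene (210.2, 191.7) [ 0.4679 -0.3214]
scene (219.8, 220) [ 0.5843 -0.2615]
scene (255.2, 211.3) [ 0.5286 -0.1499]
scene (245, 183.6) [ 0.4109 -0.207 ]
scene (165, 164) [ 0.3644 -0.5158]
side (229, 401) [ 0.3684 -0.4717]
cab [0.5974 0.199 ]
cab [0.741  0.2437]
cab [0.5474 0.3455]
handle side [0.4649 0.2855]
handle side [0.4935 0.2051]
handle scene [0.4918 0.2066]
handle scene [0.4676 0.2892]
pad scene [[328, 196], [329, 224], [294, 223], [294, 207], [305, 195]] [[ 0.4146  0.0922]
 [ 0.5369  0.1047]
 [ 0.5516 -0.0129]
 [ 0.4832 -0.021 ]
 [ 0.4231  0.0111]] [0.4819 0.0348]
pad side [[256, 183], [273, 213], [229, 227], [214, 196]] [[ 0.5327  0.1104]
 [ 0.5549 -0.0174]
 [ 0.4313 -0.0388]
 [ 0.4068  0.086 ]] [0.4814 0.035 ]
```

```bash
python3 - <<'E'
from fit import *
h=.065
# rack frame w/ x toward frosted end(-x world-ish)
p=fit([('side',[[h,-h,.01],[h,h,.01],[-h,h,.01]],[(231.3,281.7),(265.5,319.7),(308.7,287)]),
 ('scene',[[h,h,.01],[-h,h,.01],[-h,-h,.01],[h,-h,.01]],[(210.2,191.7),(219.8,220),(255.2,211.3),(245,183.6)])],[.498,-.236,np.radians(206)])
print('plate center/label',T(p,[[0,0,.0375],[43,4,33]/np.array(1000.)if 0 else [.043,.004,.0335]]))
# check plate: side crop: top edge near-face at clear end; 
q=fit([('side',[[-.085,-.08,.1],[.085,-.08,.1],[-.085,-.08,0],[.085,-.08,0],[-.085,.08,.1]],[(270.3,134.7),(313.3,119.2),(271.7,160.3),(312,144.7),(244.7,109.7)]),
 ('scene',[[-.085,-.08,.1],[.085,-.08,.1],[.085,.08,.1],[.085,-.08,0]],[(362.5,225),(377.5,267.5),(427.8,260),(371.7,283)])],[.66,.3,np.radians(17)])
for d in [.03,.085]:
  print('handle at open',d,T(q,[-.12-d,0,.062]))
print('shut',T(q,[-.12,0,.062]))
hm=np.array([np.mean([.4649,.4935,.4918,.4676]),np.mean([.2855,.2051,.2066,.2892])]); c,s=np.cos(q[2]),np.sin(q[2])
d=hm-q[:2]; print('handle cab frame',d@[c,s],d@[-s,c],hm)
o=ctrl.get_obs(); Rt=R.from_rotvec(o['tool_rot']).as_matrix(); print(Rt,o['t'])
E
```

```text
[ 0.4977 -0.2374  3.6072] yawdeg 206.67826567345915 res px [-0.853  -1.2353 -0.2677 -0.0833  0.7581 -0.8728 -0.9804  0.0845 -1.435
 -0.0066  0.03   -0.4632 -0.3967 -0.1311]
plate center/label [[ 0.4977 -0.2374  0.0375]
 [ 0.4611 -0.2603  0.0335]]
[0.6424 0.3005 0.3271] yawdeg 18.740606917131323 res px [-3.177   0.8222  1.6134 -1.8758 -3.5668  1.7546  1.1528 -1.0347 -3.6995
 -0.0958 -1.8576 -2.5026  0.0306  1.1004  1.192   0.7537 -0.3207  2.2958]
handle at open 0.03 [[0.5004 0.2523 0.062 ]]
handle at open 0.085 [[0.4483 0.2346 0.062 ]]
shut [[0.5288 0.2619 0.062 ]]
handle cab frame -0.1716392182289257 0.0013503399227908107 [0.4794 0.2466]
[[-0. -0.  1.]
 [-1.  0. -0.]
 [-0. -1. -0.]] 1.0
```

```bash
python3 - <<'E'
from fit import *
for f in [-.065,-.07,-.075]:
  q=fit([('side',[[f,-.08,.1],[.085,-.08,.1],[f,-.08,0],[.085,-.08,0],[f,.08,.1]],[(270.3,134.7),(313.3,119.2),(271.7,160.3),(312,144.7),(244.7,109.7)]),
 ('scene',[[f,-.08,.1],[.085,-.08,.1],[.085,.08,.1],[.085,-.08,0]],[(362.5,225),(377.5,267.5),(427.8,260),(371.7,283)])],[.66,.3,np.radians(17)])
  hm=np.array([.4794,.2466]); c,s=np.cos(q[2]),np.sin(q[2])
  d=hm-q[:2]; print('handle cab frame',d@[c,s],d@[-s,c]); print('shut',T(q,[-.12,0,.062]))
E
```

```text
[0.6364 0.2988 0.3188] yawdeg 18.263234692829915 res px [ 0.5156 -0.8097 -0.1753 -1.1224 -0.0982  0.1092 -0.5373 -0.271   0.1993
 -1.6279 -0.3507  0.7862 -0.8048 -0.8864  0.3858 -0.8066 -1.0951  0.3669]
handle cab frame -0.1654582005456729 -0.0004043678023008605
shut [[0.5224 0.2612 0.062 ]]
[0.6385 0.2991 0.3233] yawdeg 18.525489938947025 res px [-0.1146 -0.4099  0.4824 -1.374  -0.6901  0.5127  0.084  -0.5259 -0.6156
 -1.2144 -0.7924  0.1646 -0.5428 -0.1754  0.6066 -0.3201 -0.853   1.0573]
handle cab frame -0.1675468504340814 0.000727264547577955
shut [[0.5247 0.261  0.062 ]]
[0.6402 0.2993 0.3301] yawdeg 18.91553249139168 res px [-0.763   0.0545  1.0533 -1.6306 -1.2988  0.9814  0.6235 -0.7861 -1.5516
 -0.7101 -1.3244 -0.4963 -0.248   0.4698  0.8078  0.0007 -0.5793  1.6837]
handle cab frame -0.16924417405695535 0.0022813966221870013
shut [[0.5267 0.2604 0.062 ]]
```

```bash
cat > plan.py <<'E'
from h import *
from scipy.optimize import least_squares
np.set_printoptions(precision=3,suppress=True)
def Rtool(adeg,tilt=0):
    a=np.radians(adeg); y=np.array([0,0,-1.]); z=np.array([np.cos(a),np.sin(a),0]); x=np.cross(y,z)
    return R.from_matrix(np.c_[x,y,z])*R.from_euler('x',tilt,degrees=True)
def plan(pos,rot,n=None,fr=None):
    o=ctrl.get_obs() if fr is None else fr; p=np.array(o['tool_pos']); r=R.from_rotvec(o['tool_rot'])
    d=(r.inv()*rot).as_rotvec(degrees=True); D=np.array(pos)-p
    print('t',o['t'],'pos',p,'q',o['q'],'F',o['contact_force'],'op',o['opening'])
    print('total world',D,'tool',r.inv().apply(D),'rotvec tool deg',d)
    n=n or int(max(np.ceil(np.linalg.norm(D)/.05),np.ceil(np.linalg.norm(d)/10),1))
    for i in range(n):
        ri=r*R.from_rotvec(d*i/n,degrees=True)
        print(np.round(ri.inv().apply(D/n),4).tolist(),np.round(d/n,2).tolist())
E
python3 - <<'E'
from plan import *
plan([.4395,.2324,.15],Rtool(-71.5))
from fit import *
for n,uv in [('scene',(220,258)),('scene',(250,263)),('scene',(311,252)),('scene',(156,231))]:
  print(n,uv,unproj(C[n],uv,.05)[0,:2])
E
```

```text
t 1.0 pos [ 0.625 -0.     0.225] q [-0.119  0.053  1.613  0.     1.476 -0.119] F [ 0.073 -0.847  0.316] op 0.08525833596017016
total world [-0.185  0.232 -0.075] tool [-0.232  0.075 -0.185] rotvec tool deg [ 0.  71.5  0. ]
[-0.0291, 0.0093, -0.0232] [0.0, 8.94, 0.0]
[-0.0251, 0.0093, -0.0274] [0.0, 8.94, 0.0]
[-0.0205, 0.0093, -0.031] [0.0, 8.94, 0.0]
[-0.0155, 0.0093, -0.0338] [0.0, 8.94, 0.0]
[-0.01, 0.0093, -0.0358] [0.0, 8.94, 0.0]
[-0.0043, 0.0093, -0.0369] [0.0, 8.94, 0.0]
[0.0014, 0.0093, -0.0371] [0.0, 8.94, 0.0]
[0.0072, 0.0093, -0.0365] [0.0, 8.94, 0.0]
scene (220, 258) [ 0.7555 -0.221 ]
scene (250, 263) [ 0.7586 -0.1266]
scene (311, 252) [0.6892 0.0544]
scene (156, 231) [ 0.6884 -0.4447]
```

Candidates for the rack: blue rack with plates (scene 232,201; side 270,290; 0.55 m from the base) and an empty blue look-alike (scene 165,164; side 229,401; 0.63 m). I take the first. Candidates for the plate: the three in that rack (side 245,265 / 270,275 / 285,285). The middle one is frosted and notched with the label, as the crop shows. The cabinet is the only one with a grey drawer (side 245,140).

Call:
{"name": "servo_tool", "arguments": {
  "delta_pos": [
    [-0.029,0.009,-0.023],
    [-0.025,0.009,-0.027],
    [-0.02,0.009,-0.031],
    [-0.016,0.009,-0.034],
    [-0.01,0.009,-0.036]
  ],
  "dr": [
    [0,9,0],
    [0,9,0],
    [0,9,0],
    [0,9,0],
    [0,9,0]
  ],
  "grip": [0,0,0,0,0],
  "grip_force": 60
}}

```text
t: 1.62
tool_pos: [0.5102, 0.1487, 0.1796]
tool_rot: [-0.702, 1.778, -1.78]
contact_force: [-0.2, 0.2, 0.2]
opening: -0.0
```

```bash
python3 - <<'E'
from plan import *
plan([.4395,.2324,.15],Rtool(-71.5))
E
```

```text
t 1.625 pos [0.51  0.149 0.18 ] q [ 0.144 -0.143  1.878 -0.     1.403  0.96 ] F [-0.186  0.232  0.217] op -1.5957266846208348e-05
total world [-0.071  0.084 -0.03 ] tool [-0.006  0.029 -0.11 ] rotvec tool deg [-0.104 24.759 -0.185]
[-0.0019, 0.0098, -0.0365] [-0.03, 8.25, -0.06]
[0.0033, 0.0098, -0.0364] [-0.03, 8.25, -0.06]
[0.0085, 0.0098, -0.0355] [-0.03, 8.25, -0.06]
```

Call:
{"name": "servo_tool", "arguments": {
  "delta_pos": [
    [-0.002,0.01,-0.037],
    [0.004,0.01,-0.037],
    [0.009,0.01,-0.037],
    [0,0.04,0],
    [0,0.04,0]
  ],
  "dr": [
    [0,8.5,0],
    [0,8.5,0],
    [0,8.5,0],
    [0,0,0],
    [0,0,0]
  ],
  "grip": [0,0,0,0,0]
}}

```text
t: 2.25
tool_pos: [0.4375, 0.2407, 0.0711]
tool_rot: [-0.294, 2.058, -2.053]
contact_force: [-0.0, -0.1, -0.8]
opening: -0.0002
```

```bash
python3 - <<'E'
from plan import *
plan([.4395,.2324,.06],Rtool(-71.5))
plan([.51,.256,.06],Rtool(-71.5))
save('side1',ctrl.get_image('side'))
i=ctrl.get_image('side'); cv2.imwrite('pics/c5.png',cv2.resize(i[80:190,190:330,::-1],None,fx=5,fy=5,interpolation=cv2.INTER_CUBIC))
E
```

```text
t 2.25 pos [0.437 0.241 0.071] q [ 0.354 -0.111  2.042 -0.001  1.196  1.628] F [-0.002 -0.051 -0.791] op -0.00022868339267240794
total world [ 0.002 -0.008 -0.011] tool [0.001 0.011 0.009] rotvec tool deg [-0.002 -1.443 -0.82 ]
[0.0007, 0.0111, 0.0086] [-0.0, -1.44, -0.82]
t 2.25 pos [0.437 0.241 0.071] q [ 0.354 -0.111  2.042 -0.001  1.196  1.628] F [-0.002 -0.051 -0.791] op -0.00022868339267240794
total world [ 0.073  0.015 -0.011] tool [-0.074  0.012  0.007] rotvec tool deg [-0.002 -1.443 -0.82 ]
[-0.0368, 0.0061, 0.0033] [-0.0, -0.72, -0.41]
[-0.0368, 0.0058, 0.0038] [-0.0, -0.72, -0.41]
```

View pics/c5.png

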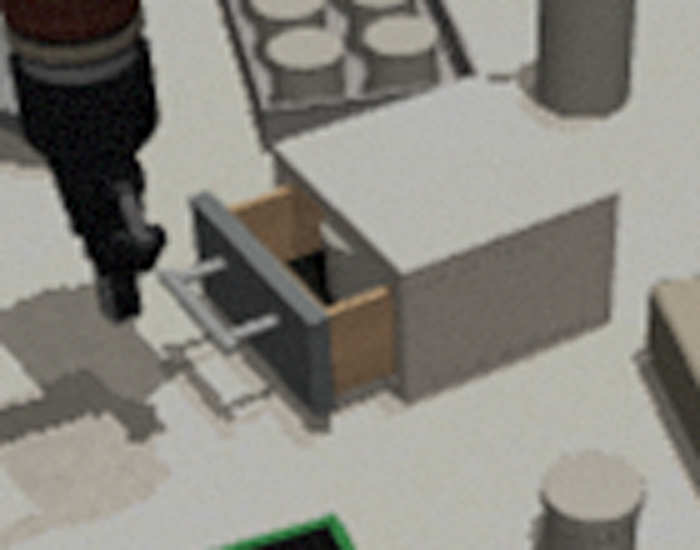

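Call:
{"name": "servo_tool", "arguments": {
  "delta_pos": [
    [0,0.006,0.009],
    [-0.03,0,0]
  ],
  "dr": [
    [0,-1.4,-0.8],
    [0,0,0]
  ],
  "grip": [0,0]
}}

```text
t: 2.6
tool_pos: [0.4648, 0.2397, 0.0622]
tool_rot: [-0.345, 2.049, -2.054]
contact_force: [0.3, 0.5, 0.6]
opening: 0.0003
```

Call:
{"name": "servo_tool", "arguments": {
  "delta_pos": [
    [-0.015,0,0],
    [-0.01,0,0]
  ],
  "dr": [
    [0,0,0],
    [0,0,0]
  ],
  "grip": [0,0]
}}

```text
t: 2.85
tool_pos: [0.492, 0.2483, 0.0652]
tool_rot: [-0.34, 2.049, -2.052]
contact_force: [-0.1, -0.4, -0.2]
opening: -0.0001
```

```bash
python3 - <<'E'
from plan import *
plan([.51,.256,.062],Rtool(-71.5))
i=ctrl.get_image('side'); cv2.imwrite('pics/c6.png',cv2.resize(i[80:190,190:330,::-1],None,fx=5,fy=5,interpolation=cv2.INTER_CUBIC))
E
```

```text
t 2.85 pos [0.492 0.248 0.065] q [ 0.333  0.037  1.909 -0.     1.203  1.582] F [-0.093 -0.353 -0.153] op -0.00012155111726007245
total world [ 0.018  0.008 -0.003] tool [-0.02   0.003 -0.002] rotvec tool deg [-0.022 -0.053  0.426]
[-0.0195, 0.003, -0.0016] [-0.02, -0.05, 0.43]
```

View pics/c6.png

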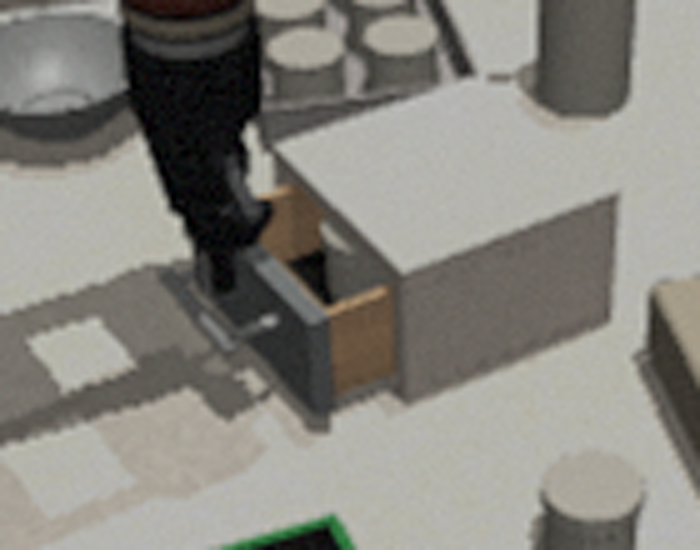

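```bash
python3 - <<'E'
from fit import *
ii={}
for n in C: ii[n]=ctrl.get_image(n)
q=[.6385,.2991,.3233]
o=ctrl.get_obs();t=o['tool_pos'];print(t)
for n,(x0,y0) in {'side':(190,80),'scene':(330,170)}.items():
  im=ii[n][:,:,::-1].copy(); im=cv2.resize(im[y0:y0+100,x0:x0+140],None,fx=5,fy=5,interpolation=cv2.INTER_CUBIC)
  for P,c in [(t,(0,0,255)),(t-[0,0,.014],(255,0,255)),(T(q,[-.1675,0,.062])[0],(0,255,0)),(T(q,[-.1675,.04,.062])[0],(0,255,0)),(T(q,[-.1675,-.04,.062])[0],(0,255,0))]:
    u=proj(C[n],P)[0]; print(n,u); cv2.circle(im,tuple(int(v) for v in (u-[x0,y0])*5),4,c,1)
  cv2.imwrite('pics/d_%s.png'%n,im)
E
```

```text
[0.4913 0.2482 0.0647]
side [232.7657 139.9012]
side [233.2009 143.6328]
side [229.1515 141.66  ]
side [223.2503 134.9136]
side [235.2861 148.6731]
scene [375.2195 207.6516]
scene [374.4377 210.2328]
scene [374.419  205.3615]
scene [385.8648 203.8485]
scene [362.904  206.8837]
```

View pics/d_side.png

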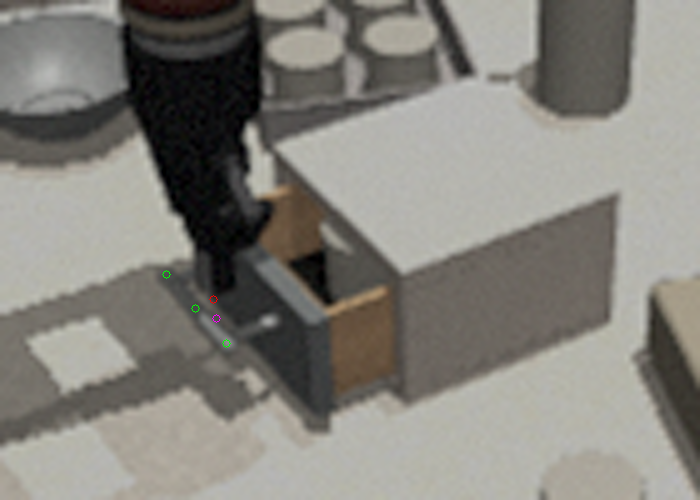

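View pics/d_scene.png

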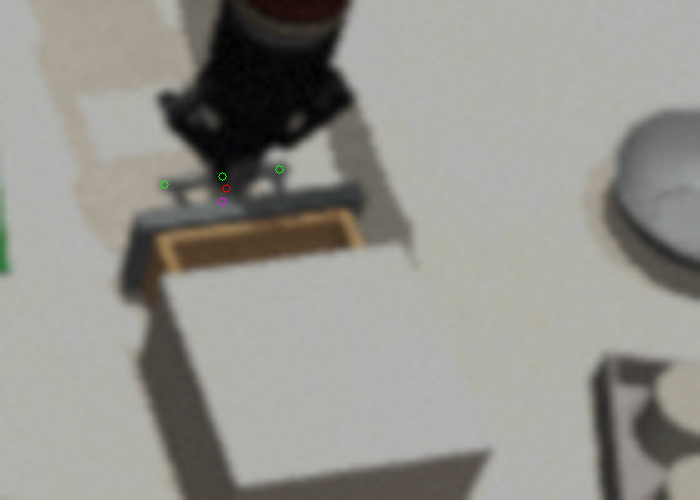

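Call:
{"name": "servo_tool", "arguments": {
  "delta_pos": [
    [0,-0.03,0],
    [0.025,0,0],
    [0.025,0,0],
    [0,0.025,0],
    [0,0.022,0]
  ],
  "dr": [
    [0,0,0],
    [0,0,0],
    [0,0,0],
    [0,0,0],
    [0,0,0]
  ],
  "grip": [0,0,0,0,0]
}}

```text
t: 3.62
tool_pos: [0.4405, 0.2318, 0.0503]
tool_rot: [-0.34, 2.048, -2.05]
contact_force: [-0.1, -0.1, 0.2]
opening: -0.0002
```

```bash
cat > look.py <<'E'
from fit import *
import sys
def look(tag,n,x0,y0,w=140,h=100,k=5,pts=()):
  im=ctrl.get_image(n)[:,:,::-1]; im=cv2.resize(im[y0:y0+h,x0:x0+w],None,fx=k,fy=k,interpolation=cv2.INTER_CUBIC)
  c=cam(n)
  for P in pts:
    u=proj(c,P)[0]; cv2.circle(im,tuple(int(v) for v in (u-[x0,y0])*k),4,(0,0,255),1)
  cv2.imwrite('pics/%s.png'%tag,im)
E
python3 - <<'E'
from look import *
from plan import *
plan([.51,.256,.045],Rtool(-71.5),1)
t=ctrl.get_obs()['tool_pos']
look('e1','side',190,80,pts=[t,t-[0,0,.014]])
look('e2','scene',330,170,pts=[t,t-[0,0,.014]])
E
```

```text
t 3.625 pos [0.44  0.232 0.05 ] q [ 0.335 -0.07   2.043 -0.     1.174  1.583] F [-0.118 -0.06   0.178] op -0.0002231383723961152
total world [ 0.07   0.024 -0.005] tool [-0.074  0.005 -0.001] rotvec tool deg [-0.017  0.014  0.34 ]
[-0.0737, 0.0049, -0.0008] [-0.02, 0.01, 0.34]
```

View pics/e1.png

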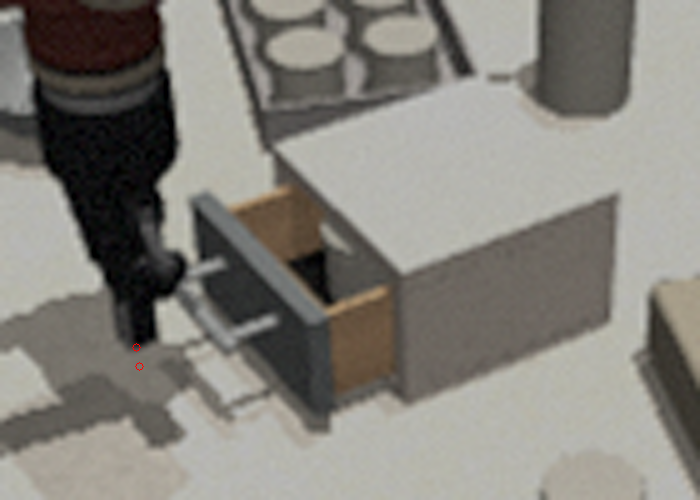

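View pics/e2.png

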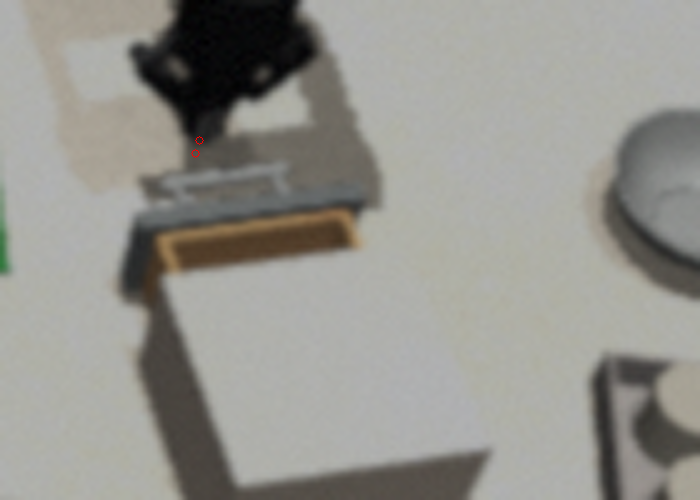

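Call:
{"name": "servo_tool", "arguments": {
  "delta_pos": [
    [-0.015,0,0],
    [-0.015,0.002,0],
    [-0.015,0,0]
  ],
  "dr": [
    [0,0,0],
    [0,0,0],
    [0,0,0]
  ],
  "grip": [0,0,0]
}}

```text
t: 4.1
tool_pos: [0.4834, 0.2463, 0.0479]
tool_rot: [-0.346, 2.049, -2.053]
contact_force: [-1.3, -1.1, -1.6]
opening: -0.0001
```

```bash
python3 - <<'E'
from look import *
from plan import *
plan([.51,.256,.05],Rtool(-71.5),1)
t=ctrl.get_obs()['tool_pos']
look('f1','side',190,80,pts=[t])
s=cv2.imread('pics/side0.png'); c=cam('side')
im=cv2.resize(s[70:170,240:380],None,fx=5,fy=5)
for P in [[.625,0,.225],[.625,0,.211],[.625,0,.23]]:
  u=proj(c,P)[0];cv2.circle(im,tuple(int(v) for v in (u-[240,70])*5),4,(0,0,255),1)
cv2.imwrite('pics/f2.png',im)
E
```

```text
t 4.1 pos [0.483 0.246 0.048] q [ 0.334  0.044  1.935 -0.     1.174  1.582] F [-1.301 -1.148 -1.593] op -5.436525473571828e-05
total world [0.027 0.01  0.002] tool [-0.028 -0.002 -0.001] rotvec tool deg [-0.022  0.03   0.634]
[-0.0283, -0.0024, -0.0007] [-0.02, 0.03, 0.63]
```

View pics/f1.png

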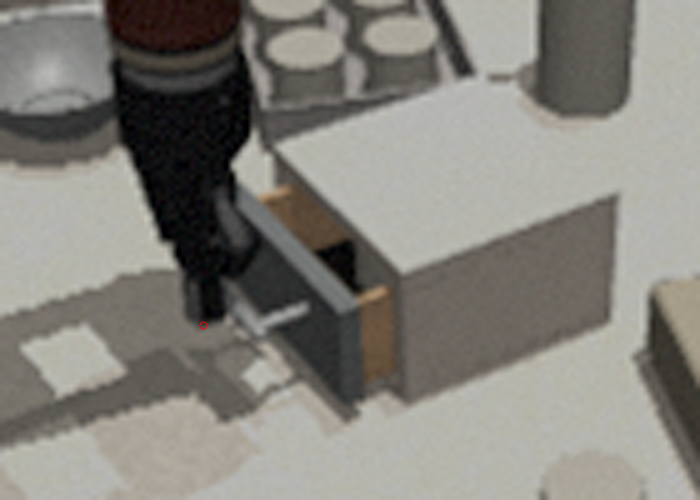

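View pics/f2.png

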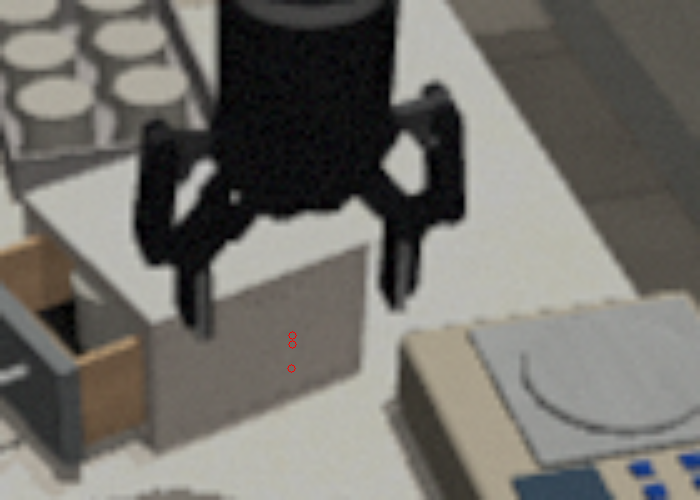

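Call:
{"name": "servo_tool", "arguments": {
  "delta_pos": [
    [-0.012,-0.001,0],
    [-0.012,-0.001,0]
  ],
  "dr": [
    [0,0,0],
    [0,0,0]
  ],
  "grip": [0,0]
}}

```text
t: 4.4
tool_pos: [0.5089, 0.2548, 0.051]
tool_rot: [-0.345, 2.049, -2.053]
contact_force: [-24.7, -7.4, 6.1]
opening: -0.0002
```

Call:
{"name": "servo_tool", "arguments": {
  "delta_pos": [
    [-0.004,0,0],
    [0,0,0]
  ],
  "dr": [
    [0,0,0],
    [0,0,0]
  ],
  "grip": [0,0]
}}

```text
t: 4.65
tool_pos: [0.5082, 0.2545, 0.0509]
tool_rot: [-0.365, 2.052, -2.064]
contact_force: [-0.1, 0.3, -0.3]
opening: 0.0001
```

```bash
python3 - <<'E'
from look import *
from plan import *
plan([.51,.256,.05],Rtool(-71.5),1)
t=ctrl.get_obs()['tool_pos']
look('g1','side',190,80,pts=[t])
look('g2','scene',330,170,pts=[t])
E
```

```text
t 4.65 pos [0.508 0.255 0.051] q [ 0.334  0.11   1.86  -0.001  1.201  1.581] F [-0.113  0.268 -0.35 ] op 0.00012668920082185972
total world [ 0.002  0.001 -0.001] tool [-0.002  0.001 -0.001] rotvec tool deg [-0.058  0.05   1.628]
[-0.0022, 0.0009, -0.0008] [-0.06, 0.05, 1.63]
```

View pics/g1.png

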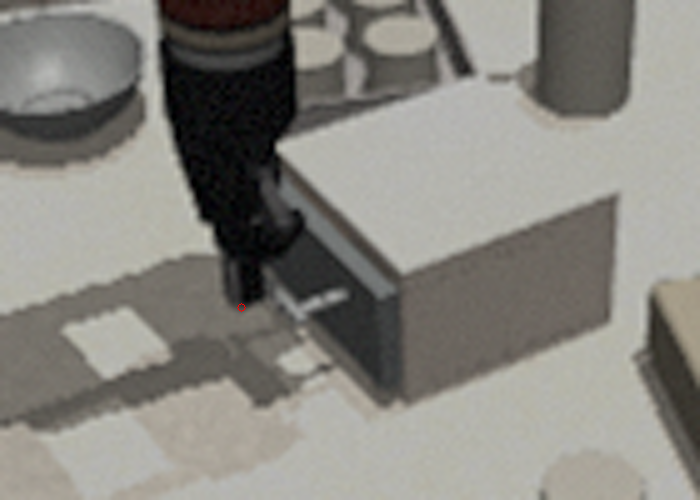

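View pics/g2.png

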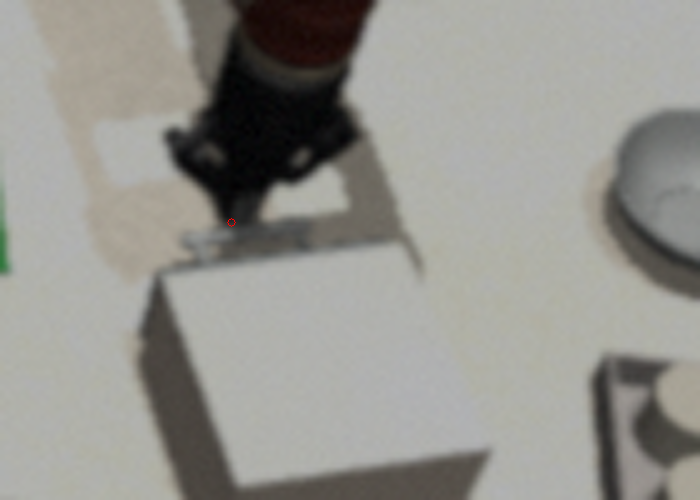

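Call:
{"name": "servo_tool", "arguments": {
  "delta_pos": [
    [-0.004,0,0],
    [0.02,0,0],
    [0.035,0,0],
    [0.02,-0.05,0]
  ],
  "dr": [
    [0,0,0],
    [0,0,0],
    [0,0,0],
    [0,0,0]
  ],
  "grip": [0,0,0,0]
}}

```text
t: 5.25
tool_pos: [0.4385, 0.231, 0.1016]
tool_rot: [-0.378, 2.055, -2.071]
contact_force: [1.0, 0.4, 0.2]
opening: -0.0005
```

```bash
python3 - <<'E'
from look import *
from plan import *
plan([.51,.256,.05],Rtool(-71.5),1)
q=[.6385,.2991,.3233]
pts=[T(q,[-.12,s,.062])[0] for s in(-.04,0,.04)]
look('i1','side',190,80)
look('i2','scene',330,170)
E
```

```text
t 5.25 pos [0.439 0.231 0.102] q [ 0.335 -0.122  1.996 -0.001  1.308  1.583] F [0.967 0.399 0.203] op -0.0005249881551932702
total world [ 0.071  0.025 -0.052] tool [-0.078  0.048 -0.001] rotvec tool deg [-0.073  0.039  2.32 ]
[-0.0777, 0.0485, -0.001] [-0.07, 0.04, 2.32]
```

View pics/i1.png

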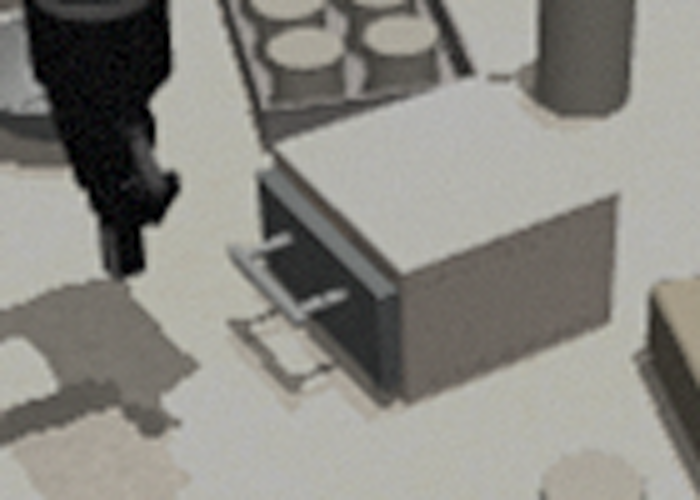

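View pics/i2.png

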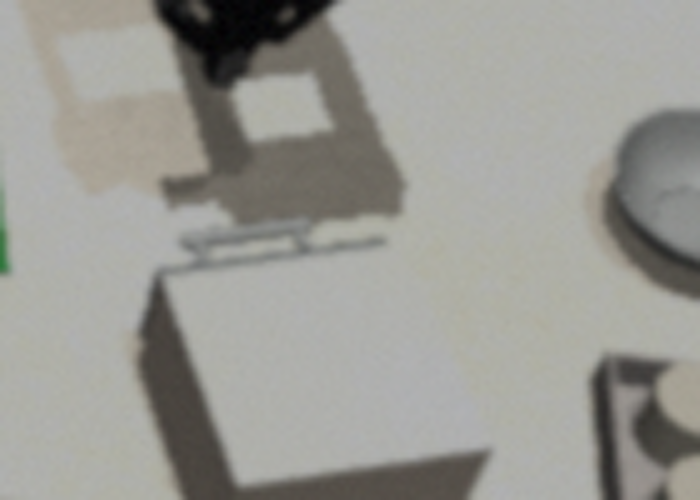

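```bash
python3 - <<'E'
from look import *
a=unproj(C['side'],[(237,130),(251,143.6)],.062)[:,:2];print(a,a.mean(0))
b=unproj(C['scene'],[(330+183/5,170+243/5),(330+308/5,170+225/5)],.062)[:,:2];print(b,b.mean(0))
for m in (a.mean(0),b.mean(0),np.array([.4794,.2466])):
  d=m-[.6385,.2991];print(d@[np.cos(.3233),np.sin(.3233)])
look('i3','side',230,105,60,60,10)
look('i4','scene',355,205,60,30,12)
E
```

```text
[[0.5121 0.2987]
 [0.542  0.2206]] [0.527  0.2597]
[[0.5395 0.2214]
 [0.5114 0.3026]] [0.5255 0.262 ]
-0.11820954211005265
-0.11897524965243052
-0.1675364853612752
```

View pics/i3.png

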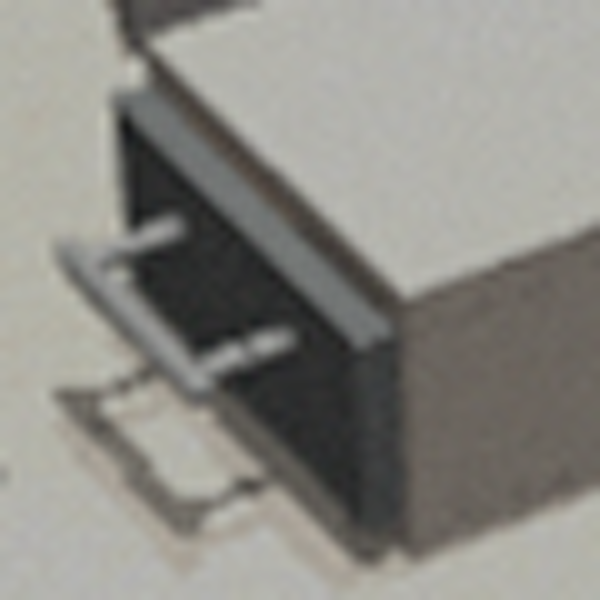

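View pics/i4.png

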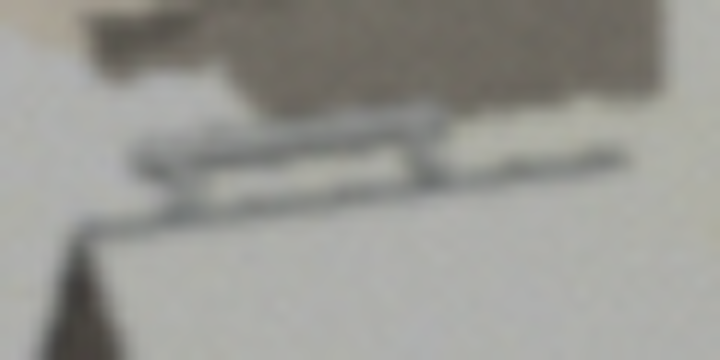

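```bash
python3 - <<'E'
from plan import *
plan([.4977,-.2374,.15],Rtool(-63.3),10)
E
```

```text
t 5.45 pos [0.444 0.233 0.107] q [ 0.335 -0.124  1.988 -0.001  1.305  1.583] F [-0.181  0.301 -0.289] op -3.4658833394985285e-05
total world [ 0.054 -0.47   0.043] tool [ 0.1   -0.039  0.463] rotvec tool deg [ 0.041 -8.159  1.534]
[0.01, -0.0039, 0.0463] [0.0, -0.82, 0.15]
[0.0106, -0.004, 0.0462] [0.0, -0.82, 0.15]
[0.0113, -0.004, 0.046] [0.0, -0.82, 0.15]
[0.0119, -0.004, 0.0458] [0.0, -0.82, 0.15]
[0.0125, -0.004, 0.0457] [0.0, -0.82, 0.15]
[0.0132, -0.0041, 0.0455] [0.0, -0.82, 0.15]
[0.0138, -0.0041, 0.0453] [0.0, -0.82, 0.15]
[0.0145, -0.0041, 0.0451] [0.0, -0.82, 0.15]
[0.0151, -0.0042, 0.0449] [0.0, -0.82, 0.15]
[0.0157, -0.0042, 0.0447] [0.0, -0.82, 0.15]
```

Call:
{"name": "servo_tool", "arguments": {
  "delta_pos": [
    [0.01,-0.006,0.046],
    [0.011,-0.006,0.046],
    [0.011,-0.006,0.046],
    [0.012,-0.006,0.046],
    [0.013,-0.006,0.046]
  ],
  "dr": [
    [0,-0.8,0.2],
    [0,-0.8,0.2],
    [0,-0.8,0.2],
    [0,-0.8,0.2],
    [0,-0.8,0.2]
  ],
  "grip": [0.38,0.38,0.38,0.38,0.38]
}}

```text
t: 6.08
tool_pos: [0.4724, -0.0065, 0.1349]
tool_rot: [-0.42, 2.003, -2.005]
contact_force: [0.7, -0.3, -0.1]
opening: 0.0325
```

Call:
{"name": "servo_tool", "arguments": {
  "delta_pos": [
    [0.013,-0.004,0.045],
    [0.014,-0.004,0.045],
    [0.014,-0.004,0.045],
    [0.015,-0.004,0.045],
    [0.008,-0.002,0.022]
  ],
  "dr": [
    [0,-0.8,0.2],
    [0,-0.8,0.2],
    [0,-0.8,0.2],
    [0,-0.8,0.2],
    [0,-0.8,0.2]
  ],
  "grip": [0.38,0.38,0.38,0.38,0.38]
}}

```text
t: 6.7
tool_pos: [0.4992, -0.2267, 0.1483]
tool_rot: [-0.465, 1.962, -1.952]
contact_force: [0.4, -0.2, 0.4]
opening: 0.0325
```

```bash
python3 - <<'E'
from look import *
from plan import *
plan([.4977,-.2374,.15],Rtool(-63.3))
t=ctrl.get_obs()['tool_pos']
look('j1','side',200,180,160,120,5,pts=[t])
look('j2','wrist',0,0,560,420,1,pts=[t])
look('j3','scene',180,130,120,100,6,pts=[t])
E
```

```text
t 6.7 pos [ 0.499 -0.227  0.148] q [-0.566 -0.072  1.866  0.007  1.347  0.532] F [ 0.386 -0.22   0.416] op 0.032460507269109824
total world [-0.001 -0.011  0.002] tool [ 0.006 -0.002  0.009] rotvec tool deg [ 0.211  0.299 -0.36 ]
[0.0062, -0.0018, 0.0089] [0.21, 0.3, -0.36]
```

View pics/j1.png

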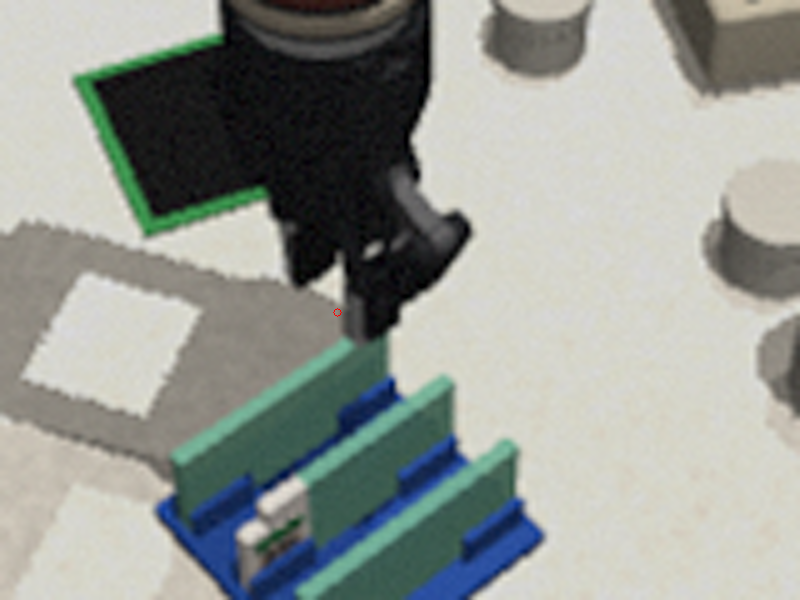

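View pics/j2.png

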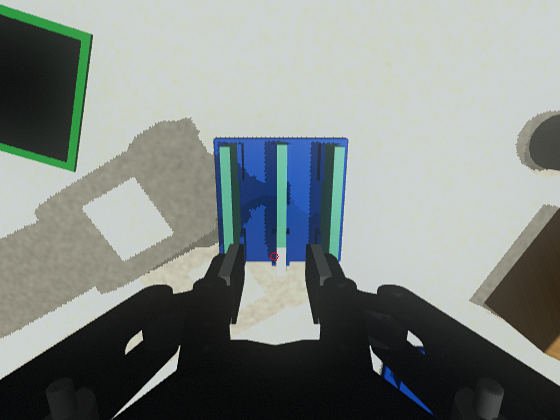

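View pics/j3.png

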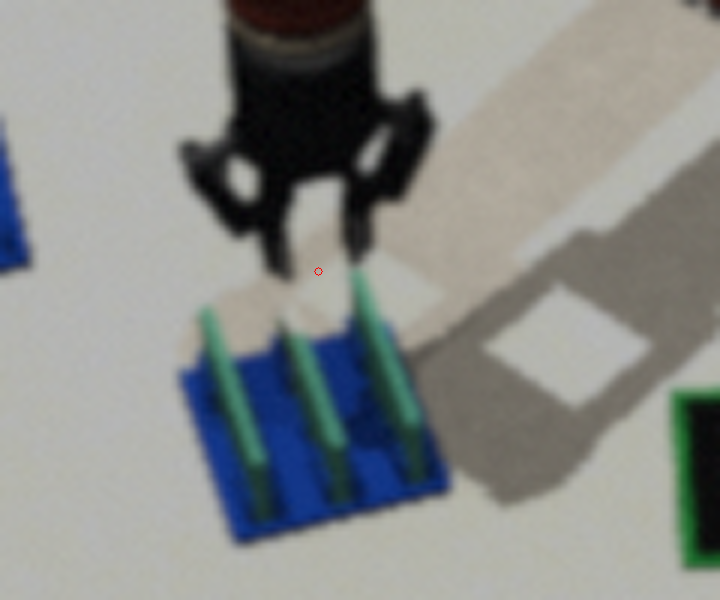

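```bash
python3 - <<'E'
from look import *
look('k1','wrist',200,120,160,170,4)
E
```

```text
(no output)
```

View pics/k1.png

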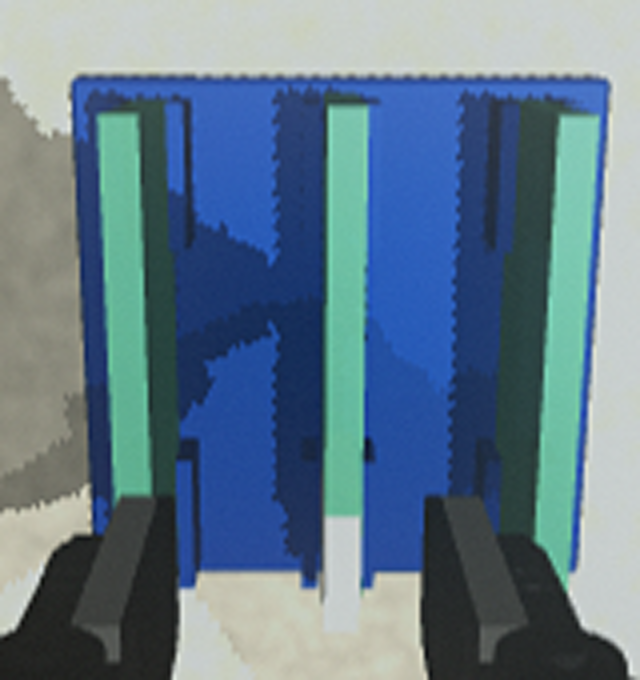

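```bash
python3 - <<'E'
from look import *
from plan import *
c=cam('wrist')
P=unproj(c,np.array([(347,101),(344,516),(342,632)])/4+[200,120],.065)[:,:2];print(P)
d=P[2]-P[0]; print('len',np.linalg.norm(d),'(108)',np.linalg.norm(P[1]-P[0]),'(86) yaw',np.degrees(np.arctan2(d[1],d[0])))
u=d/np.linalg.norm(d); print('mid',P[0]+u*.060,P[1]-u*.026)
# rack base rect
Q=unproj(c,np.array([(72,78),(608,80),(575,570),(97,570)])/4+[200,120],.01)[:,:2];print(Q,Q.mean(0),np.linalg.norm(Q[0]-Q[1]))
o=ctrl.get_obs(); Rt=R.from_rotvec(o['tool_rot'])
print('tool frame offset',Rt.inv().apply(np.r_[P[1]-u*.026,.0]-np.r_[o['tool_pos'][:2],0]))
print('TCP axis px',proj(c,[o['tool_pos'],o['tool_pos']-[0,0,.05],o['tool_pos']-[0,0,.08]]))
print('cam in tool', Rt.inv().apply(c[3]-o['tool_pos']))
E
```

```text
[[ 0.552 -0.207]
 [ 0.475 -0.247]
 [ 0.45  -0.259]]
len 0.11412544691505985 (108) 0.0866761839385888 (86) yaw -152.8830159369816
mid [ 0.499 -0.234] [ 0.498 -0.235]
[[ 0.525 -0.149]
 [ 0.583 -0.263]
 [ 0.469 -0.321]
 [ 0.411 -0.208]] [ 0.497 -0.235] 0.12778517575497378
tool frame offset [ 0.005 -0.     0.009]
TCP axis px [[274.3   256.246]
 [274.807 226.67 ]
 [275.013 214.656]]
cam in tool [-0.069 -0.149  0.   ]
```

Call:
{"name": "servo_tool", "arguments": {
  "delta_pos": [
    [0.002,0.01,0.009],
    [0,0.015,0],
    [0,0.01,0]
  ],
  "dr": [
    [0.2,0,-0.4],
    [0,0,0],
    [0,0,0]
  ],
  "grip": [0.38,0.38,0.38]
}}

```text
t: 7.28
tool_pos: [0.5013, -0.2308, 0.11]
tool_rot: [-0.476, 1.959, -1.956]
contact_force: [-0.2, 0.0, -0.2]
opening: 0.0327
```

```bash
python3 - <<'E'
from look import *
from plan import *
plan([.5005,-.2347,.034],Rtool(-63),3)
t=ctrl.get_obs()['tool_pos']
look('l1','side',200,180,160,120,5,pts=[t])
look('l2','wrist',160,80,230,210,3,pts=[t])
E
```

```text
t 7.275 pos [ 0.501 -0.231  0.11 ] q [-0.566 -0.02   1.884 -0.     1.28   0.53 ] F [-0.243  0.007 -0.177] op 0.03269226905005883
total world [-0.001 -0.004 -0.076] tool [0.002 0.076 0.003] rotvec tool deg [0.133 0.22  0.096]
[0.0008, 0.0253, 0.0011] [0.04, 0.07, 0.03]
[0.0008, 0.0253, 0.0011] [0.04, 0.07, 0.03]
[0.0008, 0.0253, 0.001] [0.04, 0.07, 0.03]
```

View pics/l1.png

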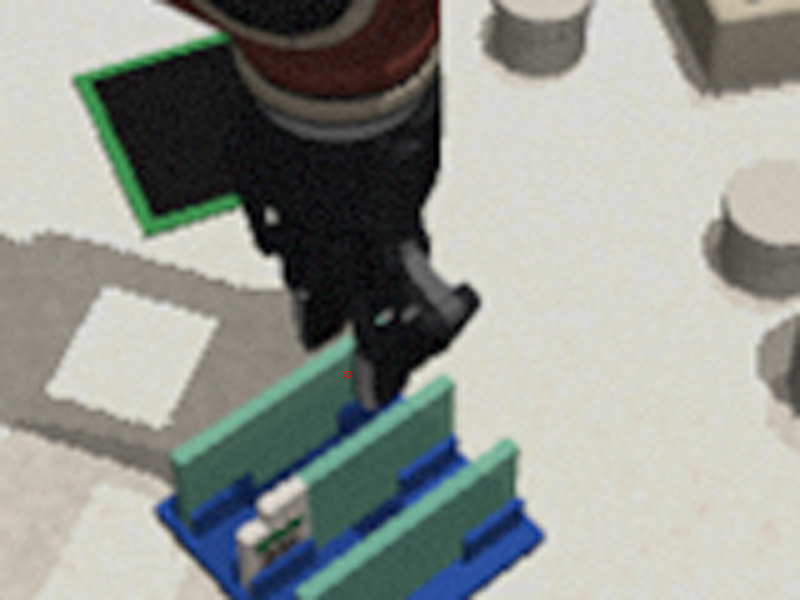

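View pics/l2.png

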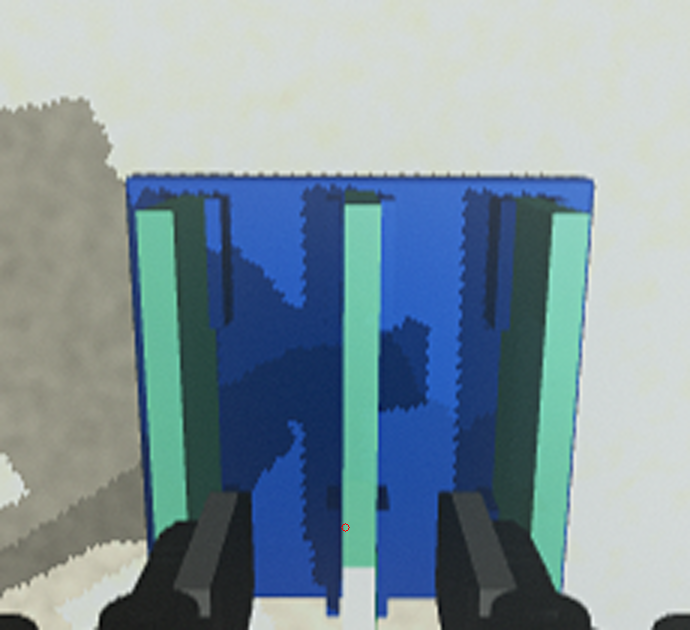

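Call:
{"name": "servo_tool", "arguments": {
  "delta_pos": [
    [0.002,0.02,0.004],
    [0,0.02,0],
    [0,0.02,0],
    [0,0,0]
  ],
  "dr": [
    [0,0.2,0],
    [0,0,0],
    [0,0,0],
    [0,0,0]
  ],
  "grip": [0.38,0.38,0.38,0.38]
}}

```text
t: 7.88
tool_pos: [0.5001, -0.2351, 0.0452]
tool_rot: [-0.474, 1.964, -1.957]
contact_force: [-0.4, 0.0, -0.2]
opening: 0.0325
```

```bash
python3 - <<'E'
from look import *
from plan import *
plan([.5005,-.2347,.032],Rtool(-63),1)
t=ctrl.get_obs()['tool_pos']
look('m1','side',200,180,160,120,5,pts=[t])
look('m2','wrist',160,80,230,210,3,pts=[t])
E
```

```text
t 7.875 pos [ 0.5   -0.235  0.045] q [-0.574  0.067  1.916 -0.001  1.163  0.526] F [-0.381  0.006 -0.237] op 0.03245826641550087
total world [ 0.     0.    -0.013] tool [-0.001  0.013 -0.   ] rotvec tool deg [0.23  0.002 0.169]
[-0.0006, 0.0132, -0.0001] [0.23, 0.0, 0.17]
```

View pics/m1.png

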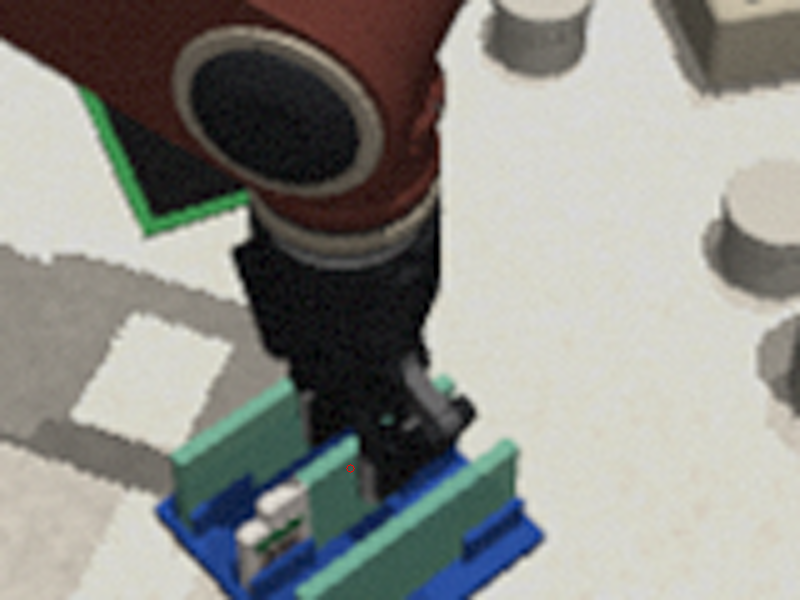

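View pics/m2.png

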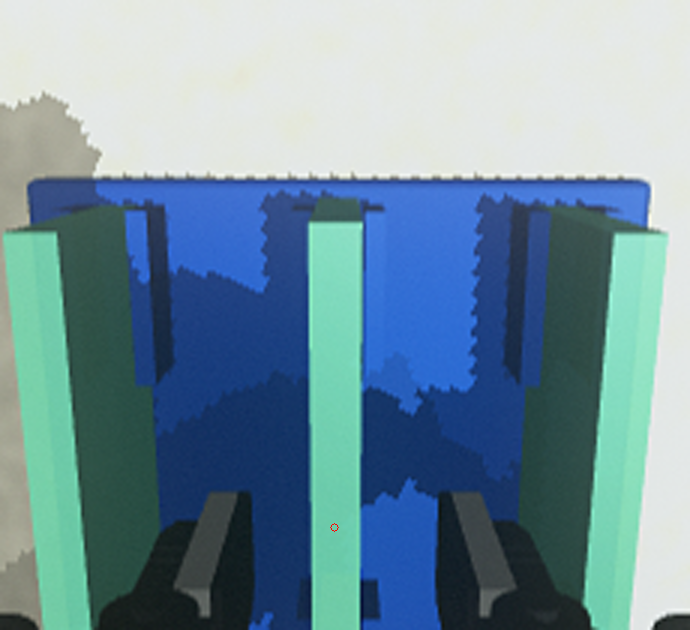

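Call:
{"name": "servo_tool", "arguments": {
  "delta_pos": [
    [0,0.01,0],
    [0,0.003,0],
    [0,0,0],
    [0,0,0],
    [0,0,0]
  ],
  "dr": [
    [0.2,0,0.2],
    [0,0,0],
    [0,0,0],
    [0,0,0],
    [0,0,0]
  ],
  "grip": [0.38,0.38,0.1,0,0],
  "grip_force": 60
}}

```text
t: 8.6
tool_pos: [0.5021, -0.2351, 0.0358]
tool_rot: [-0.465, 1.957, -1.958]
contact_force: [0.6, 0.3, -1.7]
opening: 0.0066
```

```bash
python3 - <<'E'
from look import *
from plan import *
plan([.5005,-.2347,.032],Rtool(-63),1)
t=ctrl.get_obs()['tool_pos']
look('n1','side',220,220,110,90,7,pts=[t])
look('n2','wrist',160,80,230,210,3,pts=[t])
E
```

```text
t 8.6 pos [ 0.502 -0.235  0.036] q [-0.574  0.079  1.921  0.003  1.138  0.525] F [ 0.565  0.266 -1.716] op 0.0066421794101921925
total world [-0.002  0.    -0.004] tool [ 0.001  0.004 -0.001] rotvec tool deg [-0.085 -0.01  -0.254]
[0.0012, 0.0038, -0.001] [-0.08, -0.01, -0.25]
```

View pics/n1.png

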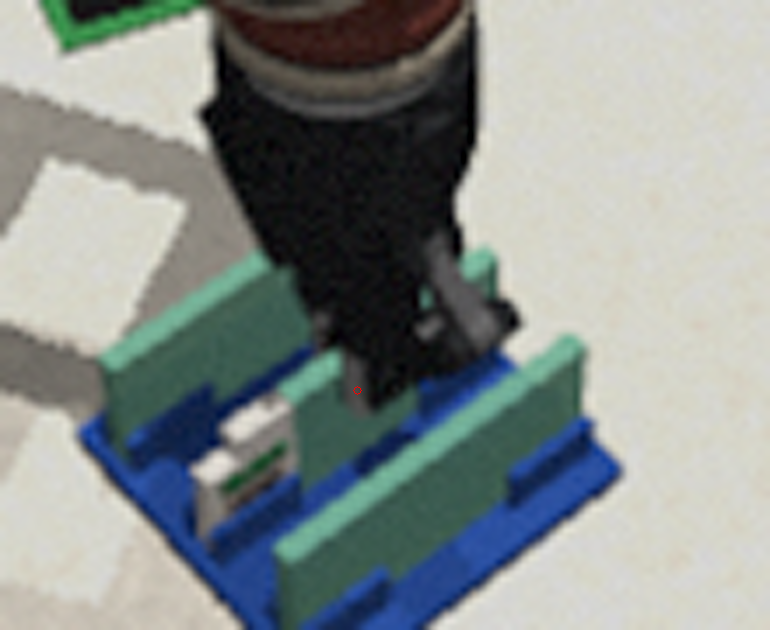

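View pics/n2.png

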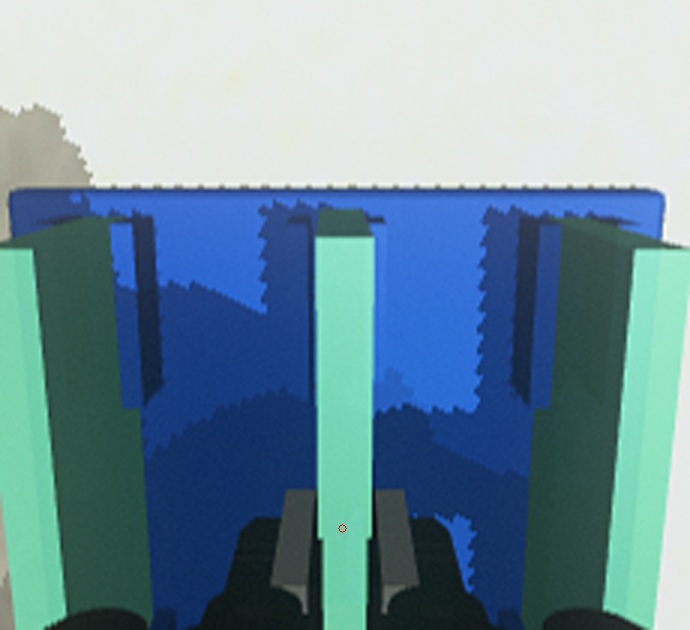

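Call:
{"name": "servo_tool", "arguments": {
  "delta_pos": [
    [0,0,0],
    [0,-0.01,0],
    [0,-0.02,0],
    [0,-0.03,0],
    [0,-0.03,0]
  ],
  "dr": [
    [0,0,0],
    [0,0,0],
    [0,0,0],
    [0,0,0],
    [0,0,0]
  ],
  "grip": [0,0,0,0,0],
  "grip_force": 70
}}

```text
t: 9.32
tool_pos: [0.5007, -0.2352, 0.129]
tool_rot: [-0.467, 1.959, -1.958]
contact_force: [-0.5, 0.9, -2.0]
opening: 0.0062
```

```bash
python3 - <<'E'
from look import *
from plan import *
plan([.5005,-.2347,.13],Rtool(-63),1)
t=ctrl.get_obs()['tool_pos']
look('o1','side',200,180,160,120,5,pts=[t])
look('o2','wrist',160,80,230,210,3,pts=[t])
E
```

```text
t 9.325 pos [ 0.501 -0.235  0.129] q [-0.575 -0.041  1.871  0.002  1.31   0.525] F [-0.486  0.89  -2.003] op 0.006201327492441811
total world [-0.     0.     0.001] tool [-0.    -0.001 -0.001] rotvec tool deg [-0.01  -0.029 -0.159]
[-0.0001, -0.001, -0.0005] [-0.01, -0.03, -0.16]
```

View pics/o1.png

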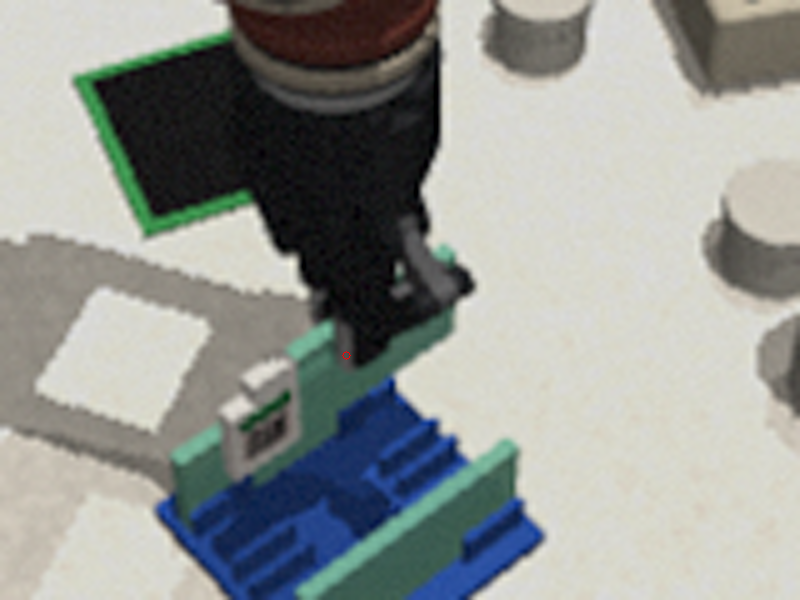

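View pics/o2.png

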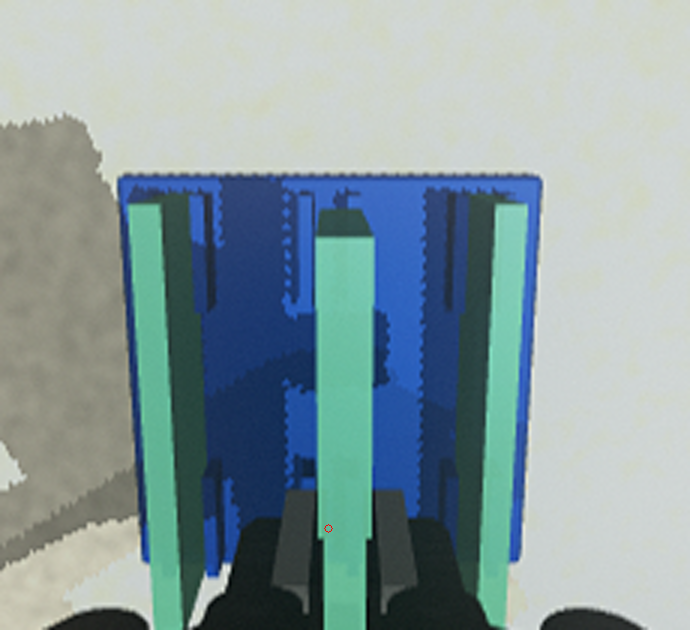

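```bash
python3 - <<'E'
from plan import *
rot=Rtool(-63,45); L=np.array([.4815,.035,.203]); p=L-rot.apply([.047,.0025,.004])
print(p,rot.as_matrix()); plan(p,rot,12)
E
```

```text
[0.521 0.06  0.202] [[-0.891  0.321  0.321]
 [-0.454 -0.63  -0.63 ]
 [ 0.    -0.707  0.707]]
t 9.425 pos [ 0.503 -0.237  0.133] q [-0.575 -0.043  1.866  0.002  1.308  0.525] F [ 0.322  0.676 -0.567] op 0.0067515185472696825
total world [0.018 0.297 0.069] tool [-0.151 -0.07  -0.256] rotvec tool deg [44.537 -0.192 -0.389]
[-0.0126, -0.0058, -0.0214] [3.71, -0.02, -0.03]
[-0.0126, -0.0072, -0.0209] [3.71, -0.02, -0.03]
[-0.0126, -0.0086, -0.0204] [3.71, -0.02, -0.03]
[-0.0126, -0.0099, -0.0198] [3.71, -0.02, -0.03]
[-0.0126, -0.0112, -0.0191] [3.71, -0.02, -0.03]
[-0.0126, -0.0124, -0.0184] [3.71, -0.02, -0.03]
[-0.0126, -0.0135, -0.0175] [3.71, -0.02, -0.03]
[-0.0126, -0.0147, -0.0166] [3.71, -0.02, -0.03]
[-0.0126, -0.0157, -0.0156] [3.71, -0.02, -0.03]
[-0.0126, -0.0167, -0.0146] [3.71, -0.02, -0.03]
[-0.0126, -0.0176, -0.0135] [3.71, -0.02, -0.03]
[-0.0126, -0.0184, -0.0123] [3.71, -0.02, -0.03]
```

Rise first, then carry with the tilt.

Call:
{"name": "servo_tool", "arguments": {
  "delta_pos": [
    [0,-0.03,0],
    [-0.012,-0.03,-0.02],
    [-0.016,-0.008,-0.026],
    [-0.016,-0.01,-0.026],
    [-0.016,-0.011,-0.025]
  ],
  "dr": [
    [0,0,0],
    [2,0,0],
    [4,0,0],
    [4,0,0],
    [4,0,0]
  ],
  "grip": [0,0,0,0,0]
}}

```text
t: 10.05
tool_pos: [0.5104, -0.1203, 0.2141]
tool_rot: [-0.386, 1.675, -2.172]
contact_force: [0.7, 0.4, -1.9]
opening: 0.0068
```

```bash
python3 - <<'E'
from plan import *
rot=Rtool(-63,45); L=np.array([.4815,.035,.203]); p=L-rot.apply([.047,.0025,.004])
plan(p,rot,8)
E
```

```text
t 10.05 pos [ 0.51  -0.12   0.214] q [-0.272 -0.296  1.966 -0.193  1.295  0.871] F [ 0.652  0.441 -1.921] op 0.0068135221024885
total world [ 0.011  0.181 -0.012] tool [-0.09  -0.028 -0.155] rotvec tool deg [30.155 -0.604 -0.221]
[-0.0113, -0.0035, -0.0194] [3.77, -0.08, -0.03]
[-0.0113, -0.0047, -0.0191] [3.77, -0.08, -0.03]
[-0.0114, -0.006, -0.0187] [3.77, -0.08, -0.03]
[-0.0114, -0.0072, -0.0183] [3.77, -0.08, -0.03]
[-0.0114, -0.0084, -0.0177] [3.77, -0.08, -0.03]
[-0.0114, -0.0095, -0.0171] [3.77, -0.08, -0.03]
[-0.0114, -0.0106, -0.0164] [3.77, -0.08, -0.03]
[-0.0115, -0.0117, -0.0157] [3.77, -0.08, -0.03]
```

Call:
{"name": "servo_tool", "arguments": {
  "delta_pos": [
    [-0.011,-0.004,-0.019],
    [-0.011,-0.005,-0.019],
    [-0.011,-0.006,-0.019],
    [-0.011,-0.007,-0.018],
    [-0.011,-0.008,-0.018]
  ],
  "dr": [
    [3.8,0,0],
    [3.8,0,0],
    [3.8,0,0],
    [3.8,0,0],
    [3.8,0,0]
  ],
  "grip": [0,0,0,0,0]
}}

```text
t: 10.68
tool_pos: [0.5146, -0.0035, 0.2049]
tool_rot: [-0.286, 1.267, -2.396]
contact_force: [-0.8, -0.1, -1.1]
opening: 0.0068
```

```bash
python3 - <<'E'
from plan import *
rot=Rtool(-63,45); L=np.array([.4815,.035,.203]); p=L-rot.apply([.047,.0025,.004])
plan(p,rot,4)
E
```

```text
t 10.675 pos [ 0.515 -0.004  0.205] q [ 0.146 -0.304  2.055 -0.601  1.233  1.414] F [-0.761 -0.067 -1.077] op 0.006818585571612119
total world [ 0.007  0.064 -0.003] tool [-0.035 -0.028 -0.047] rotvec tool deg [10.595 -0.677 -0.306]
[-0.0087, -0.0069, -0.0117] [2.65, -0.17, -0.08]
[-0.0087, -0.0075, -0.0113] [2.65, -0.17, -0.08]
[-0.0087, -0.008, -0.0109] [2.65, -0.17, -0.08]
[-0.0087, -0.0085, -0.0105] [2.65, -0.17, -0.08]
```

Call:
{"name": "servo_tool", "arguments": {
  "delta_pos": [
    [-0.009,-0.007,-0.012],
    [-0.009,-0.0075,-0.011],
    [-0.009,-0.008,-0.011],
    [-0.007,-0.006,-0.008],
    [0,0,0]
  ],
  "dr": [
    [2.7,0,0],
    [2.7,0,0],
    [2.7,0,0],
    [2,0,0],
    [0,0,0]
  ],
  "grip": [0,0,0,0,0]
}}

```text
t: 11.3
tool_pos: [0.5196, 0.0616, 0.1963]
tool_rot: [-0.241, 1.043, -2.484]
contact_force: [0.5, 0.4, -1.4]
opening: 0.0066
```

```bash
python3 - <<'E'
from look import *
from plan import *
rot=Rtool(-63,45); L=np.array([.4815,.035,.203]); p=L-rot.apply([.047,.0025,.004])
plan(p,rot,1)
o=ctrl.get_obs(); Rt=R.from_rotvec(o['tool_rot']); l=o['tool_pos']+Rt.apply([.047,.0025,.004]); pad=np.array([.4815,.035,.003])
print('label est',l)
look('p1','side',160,80,160,120,5,pts=[l,pad])
look('p2','scene',240,110,140,120,5,pts=[l,pad])
look('p3','wrist',0,0,560,420,1,pts=[l,pad])
E
```

```text
t 11.3 pos [0.52  0.062 0.196] q [ 0.36  -0.181  2.026 -0.81   1.295  1.694] F [ 0.489  0.373 -1.375] op 0.006565824729127252
total world [ 0.002 -0.001  0.006] tool [-0.001 -0.003  0.005] rotvec tool deg [ 0.453 -0.301 -0.275]
[-0.001, -0.0027, 0.0052] [0.45, -0.3, -0.27]
label est [0.48  0.036 0.197]
```

View pics/p1.png

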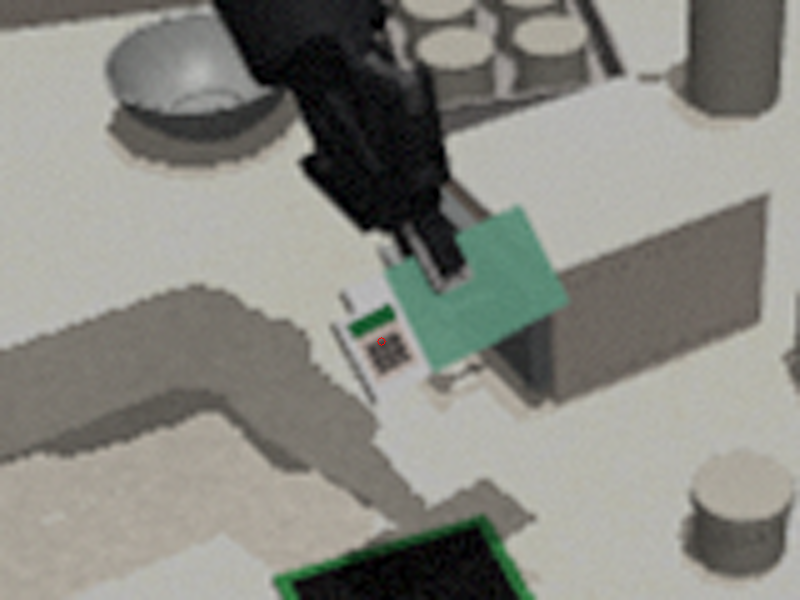

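View pics/p2.png

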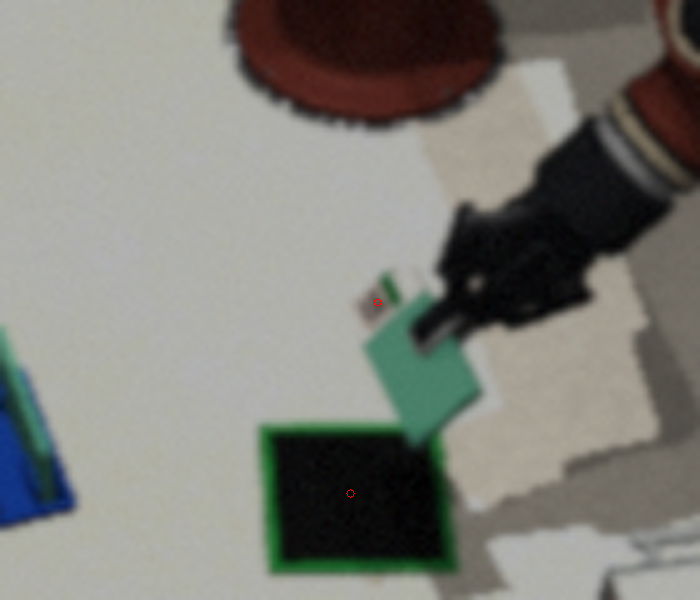

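View pics/p3.png

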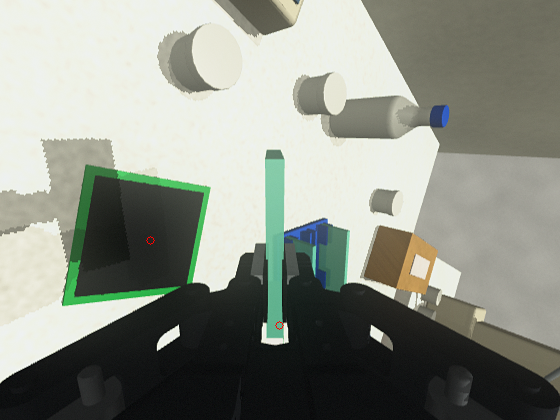

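```bash
python3 - <<'E'
from fit import *
for n in ['scene','side','wrist']:
    im=ctrl.get_image(n); 
    c=cam(n); hsv=cv2.cvtColor(im,cv2.COLOR_RGB2HSV)
    g=cv2.inRange(hsv,(50,150,30),(75,255,255)); d=cv2.inRange(im,(0,0,0),(40,40,40))
    u0=proj(c,[.4815,.035,.003])[0].astype(int)
    r=110 if n=='wrist' else 40; m=np.zeros_like(g); m[max(0,u0[1]-r):u0[1]+r,max(0,u0[0]-r):u0[0]+r]=1
    g=cv2.bitwise_and(g,g,mask=m)
    pts=cv2.findNonZero(g); hull=cv2.convexHull(pts); q=cv2.minEnclosingTriangle
    ap=cv2.approxPolyDP(hull,4 if n!='wrist' else 12,True)[:,0]
    P=unproj(c,ap,.003)[:,:2]
    print(n,ap.tolist(),P.tolist())
    # metric minAreaRect
    H=unproj(c,hull[:,0].astype(float),.003)[:,:2].astype(np.float32)
    print(cv2.minAreaRect(H*1000))
E
```

```text
scene [[329, 222], [295, 223], [293, 196], [326, 197]] [[0.5284529769082358, 0.10411236060199333], [0.5510712635482138, -0.009545953099763853], [0.43455108218169536, -0.030366482114801564], [0.4202916361651856, 0.08554865055313296]]
((483.5159912109375, 37.57649230957031), (118.52059173583984, 121.40043640136719), 9.260430335998535)
side [[272, 212], [229, 226], [216, 196], [256, 184]] [[0.5530364361324662, -0.01318408052066089], [0.43182724363352587, -0.035335226734632075], [0.41235286746847594, 0.08467474119137719], [0.5318983209515873, 0.10620182623130159]]
((482.38580322265625, 37.062313079833984), (125.65410614013672, 125.54622650146484), 10.23150634765625)
wrist [[208, 188], [189, 283], [62, 305], [90, 189], [116, 172]] [[0.556005895004497, -0.011330017538106585], [0.439892728428115, -0.03049448909207436], [0.4088702469673619, 0.09246588413241941], [0.5162543609280258, 0.10458410601668083], [0.5383096474765978, 0.08940810774205789]]
((482.20941162109375, 40.359310150146484), (128.79425048828125, 129.26043701171875), 9.874673843383789)
```

```bash
python3 - <<'E'
from plan import *
rot=Rtool(-63,45); L=np.array([.4825,.038,.203]); p=L-rot.apply([.047,.0025,.004])
plan(p,rot,1)
E
```

```text
t 11.6 pos [0.52  0.06  0.198] q [ 0.357 -0.184  2.025 -0.81   1.295  1.694] F [-0.089 -0.057 -1.772] op 0.007033018377488753
total world [0.002 0.003 0.004] tool [-0.003 -0.004  0.001] rotvec tool deg [ 0.387 -0.553 -0.28 ]
[-0.0032, -0.004, 0.0011] [0.39, -0.55, -0.28]
```

Call:
{"name": "servo_tool", "arguments": {
  "delta_pos": [
    [-0.003,-0.004,0.001],
    [0,0,0],
    [0,0,0],
    [0,0,0]
  ],
  "dr": [
    [0.4,-0.5,-0.3],
    [0,0,0],
    [0,0,0],
    [0,0,0]
  ],
  "grip": [0,0,0,0]
}}

```text
t: 12.1
tool_pos: [0.5225, 0.0628, 0.2029]
tool_rot: [-0.245, 1.032, -2.492]
contact_force: [-0.4, -0.2, -1.8]
opening: 0.0063
```

```bash
python3 - <<'E'
from look import *
from plan import *
rot=Rtool(-63,45); L=np.array([.4825,.038,.203]); p=L-rot.apply([.047,.0025,.004])
plan(p,rot,1)
o=ctrl.get_obs(); Rt=R.from_rotvec(o['tool_rot']); l=o['tool_pos']+Rt.apply([.047,.0025,.004]); 
print('label est',l,'normal',Rt.apply([0,0,1]))
look('r1','side',210,95,75,75,8,pts=[l]); look('r2','scene',295,150,60,60,10,pts=[l])
E
```

```text
t 12.1 pos [0.523 0.063 0.203] q [ 0.364 -0.175  2.012 -0.816  1.309  1.69 ] F [-0.421 -0.212 -1.82 ] op 0.006301218312635485
total world [-0.     0.001 -0.001] tool [-0.     0.    -0.001] rotvec tool deg [-0.032 -0.137  0.043]
[-0.0001, 0.0002, -0.0011] [-0.03, -0.14, 0.04]
label est [0.483 0.037 0.204] normal [ 0.319 -0.631  0.707]
```

View pics/r1.png

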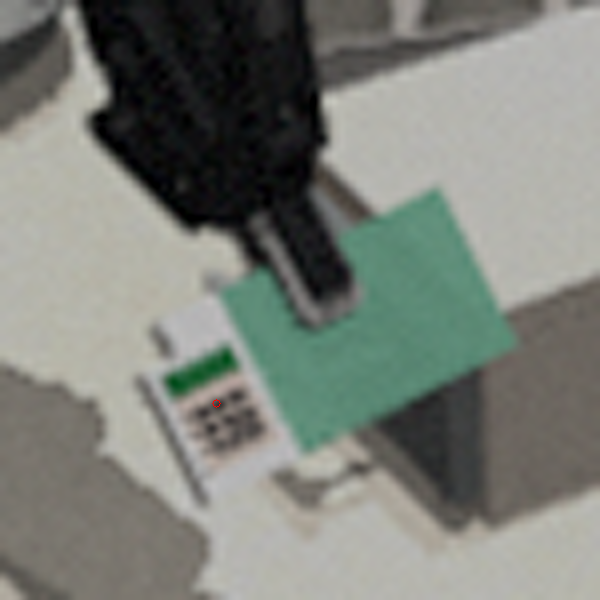

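View pics/r2.png

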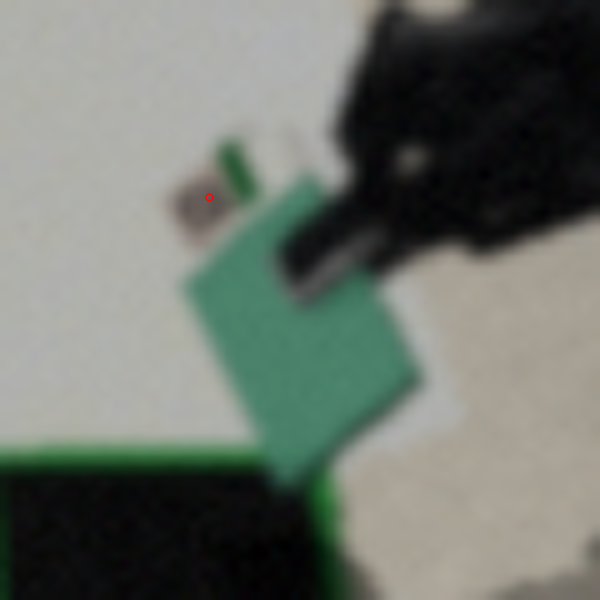

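```bash
python3 - <<'E'
from plan import *
o=ctrl.get_obs();print(o['t'],o['tool_pos'],np.abs(o['dq']).max())
print(ctrl.finish_job())
E
```

```text
12.2 [0.522 0.063 0.203] 0.0026961150663724768
the job is handed in; nothing more can be done
None
```

I shut the drawer, took the frosted, notched plate from the middle slot of the nearer blue rack by its clear part, and handed the job in at 12.2 s while holding it over the pad.

**Drawer:** It went to a hard stop at about 25 N. The handle then measured 118–119 mm from the cabinet's origin against the stated 120 mm, and the front looked shut in both fixed cameras. My first push passed over the bar handle without moving the drawer, so I lowered the tool and pushed again.

**Plate:** At the end the label was at about (0.483, 0.037, 0.204). The pad centre measured about (0.4825, 0.038), so the label is about 20 cm above the pad. Its face is tipped 45° up, and the arm was nearly still (highest joint speed 0.003 rad/s). The label's marked position agreed with where it shows in the scene and side pictures.

**Disagreement:** Both fixed cameras showed the fingertips roughly level with the TCP, not 14 mm ahead of it as stated. I set the pushing and grasping heights from the pictures. The grip is therefore shallower than planned, but no slip showed.

**Not measured:** I did not measure the jars, the bottle or the two plain plates afterwards. The arm did not visibly touch them.

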